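Lever open the label printer and change its roll

ROBOT

A 6-joint arm with a two-finger parallel gripper is mounted at the origin on a cart in front of the work surface, level with it; the furniture and walls round the work are solid. World frame = base frame: x ahead of the robot, y to its left, z up, the work surface at z = 0. Lengths are in m, angles in rad, forces in N, time in s.
With the tool pointing down it reaches from about 0.325 to 0.85 m from the base axis. Payload 15.5 kg.
Tool frame: the origin (TCP) lies at the very end of the fingers, on their centre line; the grasp point (between the pads) lies 19 mm behind it; z points along the fingers, y is the line along which they close (so a half turn about z gives the same grasp; the last joint's range is limited). The gripper opens to 91 mm and grips with 3 to 60 N. Pads are 32 mm wide; open, the fingers measure 118 mm over their backs; the gripper's body (76 mm by 178 mm) begins 60 mm behind the grasp point.
Start: joints at [1.19, 0.494, 1.345, -0, 1.302, -0.096], TCP at [0.176, 0.6, 0.214] pointing down, gripper open.
Joint ranges: [-2.91, 2.91], [-0.82, 2.16], [0.22, 2.67], [-1.22, 4.37], [0.12, 2.79], [-3.08, 3.08]. Speed limits (rad/s): [1.89, 1.89, 2.57, 3.01, 3.01, 3.01].

INTERFACE

Orientations are given as a unit quaternion [x, y, z, w].
In Python, from workcell import readout, viewer, hand_in, silhouettes, place_of gives the robot as it stands. The module is installed in compiled form; this text tells all that it offers.
- The arm moves only by the shell command python3 -m pendant 'ROWS' [OPENING]. ROWS is JSON, a list that holds one entry, the list of rows, each a list of 6 numbers: the shift along the world's x, y, z normalised to -1 to 1, where 1 is 0.4 m, then the turn, a rotation vector about the world's x, y, z normalised to -1 to 1, where 1 is pi rad. A call has 1 to 8 rows; each row shifts and turns the commanded pose from where the row before left it; what a row does not reach is not made up. A row lasts 1/8 s, in which the tool goes at most 62.5 mm and 10.7 degrees, less where a joint would pass 70% of its speed; a pose out of reach is approached as far as the arm can. A call with a number of a shift or a turn outside -1 to 1 is refused whole. A call with a gripper value outside its range is refused whole. OPENING is the opening, from 0 (shut) to 1 (fully open), set as the call begins (- or left out, the last holds). The fingers move at their own pace and stop on an object; the grip force is fixed at half the most. Time passes only in rows, so rows that do not move let the fingers close. It gives the time, the measured TCP pose, the force, the opening and the grip force at its end, in the units of the state.
- readout.sense(): the state, without advancing time (a new reading comes with each control period).
- viewer.capture(name): name is "scene" or "side" or "wrist"; returns the picture (400x640x3 uint8, blue, green, red); there is no depth.
- viewer.camera_info(name): a dict with "fx", "fy", "cx", "cy" (pixels), "T" (4x4, takes a point from camera to world coordinates). Camera axes: x right, y down, z forward; pixel columns grow to the right and rows downward; lengths in m; the calibration is good to about 2 mm. A picture is of the moment at which its call begins: read the wrist's pose just before it. camera_info takes no time and is no camera call; for the wrist camera it gives the pose at the moment of the call.
- hand_in(): hands the job in; it is judged then, once.
Trained networks look in the newest picture that a camera, given by its name, has taken for a name from the list of things; names that differ only in an ending like _2 or _b are one class to them, and where a whole thing is asked for, a point or a joint stands for the part that bears it (a point fixed in the world has none). Each returns a list of dicts, best first, with "p" (0 to 1); they miss things now and then, are a little off and sometimes report something else, mostly with a low value. They report only what shows in the picture. A call takes as long as a camera call. They do not tell look-alikes from the thing itself.
- silhouettes(camera, label): "region" (400x640 bool, what is visible of it) and "box" ([left, top, width, height] in pixels, round what is visible of it).
- place_of(camera, label): "pixel" ([column, row] in pixels: a listed point, or the origin of a listed thing).
The state is a dict: "time": time; "joints": joint angles; "joint_vel": joint speeds; "effort": joint torques, N m; "tcp_pos": TCP position; "ee_rot": TCP orientation; "wrist_force": force on the tool from outside, world axes, zero at the start; "moment": the same for the moment, N m; "opening": finger opening in m; "finger_force": force on a finger pad.
Only numpy, scipy, OpenCV 4.12 (cv2) and the standard library are available. Lean on these libraries where they do the work, as an engineer would, in place of code of your own. Each camera call takes 0.05 s, during which the arm holds its last target. There are 200 camera calls.

TASK

The label printer is out of labels: lever its snapped-down cover open with the palette knife at the slot in its front, keeping fingers off the cover until it has sprung, then swing it right open and set the full label roll on edge in the well. Finish with the cover shut until it snaps home and the knife lying flat on the cutting board again. Leave the red bottle, shaker, sauce cups, timer and whetstone where they stand.

Things in the scene. Friction and masses are not known exactly. Their poses are not given: they have to be found in the camera images.
- printer: Desktop label printer, fixed: grey base 140 (x) x 116 (y) x 54 mm, white hinged cover (top at 96 mm when shut). Origin: on the bench, front faces -x. Base front edge at x = -75 mm, cover front face at -55, hinge at +60 mm; between the first two the base top is a bare lip. Roll well: x -33 to +43 mm, 48 mm wide (flared to 64 at the top), floor at 14 mm, mouth at 54 mm
- pry_slot (a point): Middle of the pry slot: foot of the cover's front face, on top of the base lip (54 mm above the bench). 40 mm wide (y) and 4.5 mm high under the 4 mm front wall; a flared brow stands 8 mm out over it (mouth about 9 mm high). A blade slides in along +x on the lip, up to about 30 mm past this point
- cover_hinge (a joint): Cover of the printer: 0 = shut and snapped home, grows as it opens, 1.6 rad = wide open, upright. A spring bolt holds it below about 0.03 rad (some 6 N at the front edge either way); from there on a stiff hinge keeps it at any angle
- cover_axis (a point): Middle of the cover's hinge line (the printer's y axis), 54 mm above the bench; does not move. The cover is a shell reaching 115 mm from here to its front face, 42 mm high, 116 mm wide, walls 3 to 4 mm, with a clear window in the roof
- cover_front (a point): Point of the cover, middle of the upper edge of its front face; moves with the cover. Axes are the cover's: at angle 0 the printer's, turning about y
- roll_well (a point): Where the centre of a roll lying in the well belongs (48.5 mm above the bench); y is the direction of the roll's axis. Does not move
- palette_knife: Palette knife, 180 mm long with a blue handle 100 x 24 x 20 mm (x from -75 to +23 mm) and a straight steel blade 20 mm wide and 2 mm thick (x from +25 to +105 mm, round tip) pointing to +x. Origin: on the underside of the handle, 25 mm behind the blade, near the centre of mass; z up as it lies; the blade's middle plane is 10.5 mm above the origin
- knife_tip (a point): Tip of the knife's blade, 105 mm ahead of its origin, in the blade's middle plane
- board: White cutting board 200 (x) x 300 (y) x 12 mm, fixed on the bench. Origin: centre of its underside
- carton: Low open cardboard carton, 158 (x) x 52 (y) x 32 mm with end flaps out to x = +-105 mm, fixed; a cross wall splits it into two bays centred at x = +-38.5 mm, each 73 mm long and 46 mm wide, floor 3 mm. One bay holds the full roll on edge, the other an empty core. Origin: centre of its underside
- label_roll: Full roll of white labels, 69 mm diameter x 40 mm wide, standing on edge in a bay of the carton, its axis (own z) along the carton's width. Origin: centre of one flat side
- roll_centre (a point): Centre of the label roll (z is its axis)
- empty_core: Brown empty cardboard core, 27 mm diameter x 40 mm, in the carton's other bay; not needed
- red_bottle: Red squeeze bottle, 63 mm diameter x 199 mm, standing; leave alone. Origin: centre of its foot
- shaker: Steel shaker, 53 mm diameter x 88 mm, standing; leave alone. Origin: centre of its foot
- sauce_cup_a: White sauce cup, 60 mm diameter x 32 mm; leave alone. Origin: centre of its foot
- sauce_cup_b: White sauce cup, 60 mm diameter x 32 mm; leave alone. Origin: centre of its foot
- timer: White kitchen timer 68 x 68 x 22 mm; leave alone. Origin: centre of its underside
- whetstone: Brown and black whetstone 50 (x) x 150 (y) x 25 mm; leave alone. Origin: centre of its underside
Mind the look-alikes: they are no part of the job. Leave any turquoise look-alike of the label_roll alone.

How it is judged:
On the way, in this order (a step that is already met when the one before it is completed fails the run):
1. the cover has been sprung from its bolt by the knife, without fingers on it (value of joint cover_hinge above 0.12 rad and contact force between palette_knife and cover above 0.15 N and contact force between the fingers and cover below 0.1 N), for 0.1 s.
2. the cover stands open and the roll lies released in the well (value of joint cover_hinge above 1 rad and horizontal distance between roll_centre and roll_well below 0.01 m and z of roll_centre in the frame of roll_well below 0.006 m and contact force between the fingers and label_roll below 0.1 N), for 0.2 s.
At the end, for the whole second after the job is handed in: The cover is shut and snapped home (under 0.02 rad); the roll lies on edge in the well, its centre within 10 mm of its place and its axis within 0.2 rad of the well's; the knife lies at rest flat (within 0.17 rad) on the board, its origin over the board (value of joint cover_hinge below 0.02 rad and horizontal distance between roll_centre and roll_well below 0.01 m and z of roll_centre in the frame of roll_well below 0.006 m and angle between the z axis of roll_centre and the y axis of roll_well, either way round below 0.2 rad and x of palette_knife in the frame of board between -0.1 and 0.1 m and y of palette_knife in the frame of board between -0.15 and 0.15 m and height (world z) of palette_knife between 0.006 and 0.045 m and angle between palette_knife's own x axis and vertical between 1.4 and 1.74 rad and linear speed of each of palette_knife, label_roll below 0.02 m/s); the robot touches nothing.
It fails at once if one of the other things is pushed more than 3 cm away (distance of any of red_bottle, shaker, sauce_cup_a, sauce_cup_b, timer, whetstone from where it was at the start of the episode above 0.03 m).
It fails at once if a bottle or the shaker is knocked over (angle between any of red_bottle, shaker's own z axis and vertical above 0.5 rad).
It also fails if it takes over 72 s, if anything falls off the work surface, if the arm or the gripper's body presses on something with over 40 N, if the wrist force passes 120 N, or if a joint passes its speed limit or range.

## Working session

There is one attempt and no reset: what is moved stays moved. The work goes in short steps, Python scripts to look and compute and a shell command to move; the robot and the scene stay as the last step left them, time stands still between calls to the robot, and variables do not carry over. Pictures are saved under pics/ and viewed, at most 10 in all, crops included, and the job is handed in when it is done.

```bash
mkdir -p pics
python3 - <<'E'
from workcell import readout, viewer, silhouettes, place_of
import cv2, numpy as np
s=readout.sense(); print(s['time'],s['tcp_pos'],s['ee_rot'],s['opening'])
for c in ('scene','side'):
    im=viewer.capture(c); cv2.imwrite(f'pics/{c}0.png',im)
    i=viewer.camera_info(c); print(c,i['fx'],i['cx'],i['cy'],np.round(i['T'],4).tolist())
    for l in ('printer','pry_slot','cover_axis','cover_front','roll_well','palette_knife','knife_tip','board','carton','label_roll','roll_centre','empty_core'):
        print(l,[(np.round(d['pixel']).astype(int).tolist(),round(d['p'],2)) for d in place_of(c,l)][:3])
print(readout.sense()['time'])
E
```

```text
0.0 [0.17544759 0.59946534 0.21332057] [ 1.41911304e-01  9.89879177e-01 -6.13312336e-04 -1.44069757e-04] 0.09127255993493494
scene 422.4461042415335 319.1658856846416 203.56956087595955 [[-0.4333, -0.4098, 0.8027, -0.7887], [-0.901, 0.1783, -0.3954, 0.7903], [0.0189, -0.8946, -0.4466, 0.8351], [0.0, 0.0, 0.0, 1.0]]
printer [([314, 222], 0.91), ([319, 207], 0.59)]
pry_slot [([322, 217], 0.91)]
cover_axis [([308, 207], 0.7), ([335, 220], 0.64)]
cover_front [([253, 252], 0.71), ([318, 208], 0.67)]
roll_well [([314, 211], 0.9)]
palette_knife [([380, 214], 0.6)]
knife_tip [([352, 214], 0.61)]
board [([394, 219], 0.92), ([338, 217], 0.58)]
carton [([255, 248], 0.94)]
label_roll [([238, 243], 0.49)]
roll_centre [([246, 240], 0.54), ([257, 251], 0.53)]
empty_core [([260, 253], 0.41)]
side 367.075249217696 316.48818200762537 192.35401768059793 [[-0.999, -0.0363, 0.0269, 0.4854], [-0.041, 0.4818, -0.8753, 1.2263], [0.0188, -0.8755, -0.4828, 0.6759], [0.0, 0.0, 0.0, 1.0]]
printer [([304, 212], 0.81), ([314, 180], 0.73), ([273, 249], 0.25)]
pry_slot [([322, 198], 0.74)]
cover_axis [([290, 200], 0.62)]
cover_front [([318, 190], 0.85)]
roll_well [([302, 199], 0.88), ([320, 201], 0.53)]
palette_knife [([324, 171], 0.66), ([318, 258], 0.32), ([303, 214], 0.3)]
knife_tip []
board [([326, 174], 0.84)]
carton []
label_roll [([320, 344], 0.57)]
roll_centre [([324, 334], 0.92), ([316, 259], 0.6), ([304, 198], 0.55)]
empty_core [([296, 232], 0.63)]
1.3
```

View pics/scene0.png

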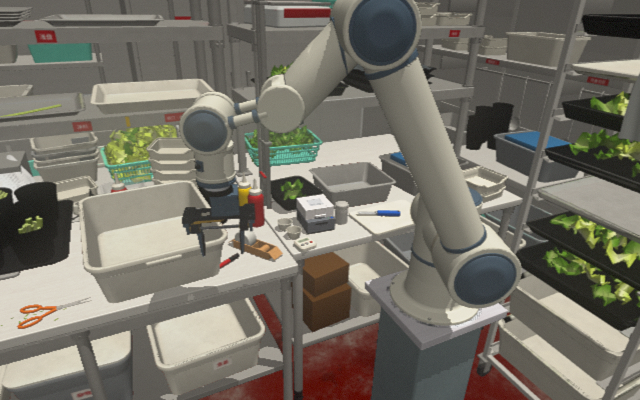

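View pics/side0.png

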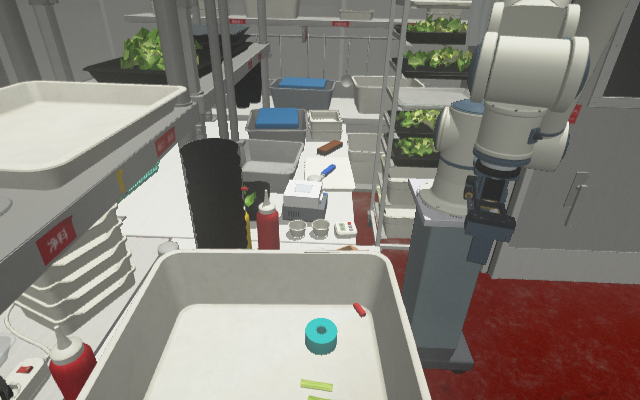

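The scene view shows the printer at (316,210), the knife with its blue handle at (380,213) on the board, and the carton at (255,248) with the roll partly hidden behind the gripper. The side view shows the printer at (305,200) and the knife at (326,171). It also shows a turquoise look-alike roll at (320,336) in the tub, and the carton is hidden behind the tub wall at about (335,250).

Candidates: for the roll, turquoise (side 320,336: look-alike) versus white in the carton (scene ~246,240). For the knife, the blue one on the board (scene 380,213) versus a red-handled thing (scene 230,258).

```bash
cat > h.py <<'E'
import numpy as np, cv2
from scipy.spatial.transform import Rotation as R
from workcell import readout, viewer, silhouettes, place_of
def ray(i,p):
    T=i['T']; d=np.array([(p[0]-i['cx'])/i['fx'],(p[1]-i['cy'])/i['fy'],1.]); return T[:3,3],T[:3,:3]@d
def atz(i,p,z):
    o,d=ray(i,p); return o+d*(z-o[2])/d[2]
def tri(obs):  # list of (info,pixel)
    A=np.zeros((3,3));b=np.zeros(3)
    for i,p in obs:
        o,d=ray(i,p); d=d/np.linalg.norm(d); M=np.eye(3)-np.outer(d,d); A+=M;b+=M@o
    return np.linalg.solve(A,b)
def proj(i,P):
    T=np.linalg.inv(i['T']); q=T[:3,:3]@np.asarray(P)+T[:3,3]; return np.array([i['fx']*q[0]/q[2]+i['cx'],i['fy']*q[1]/q[2]+i['cy']])
E
python3 - <<'E'
from h import *
a=viewer.camera_info('scene');b=viewer.camera_info('side')
for n,p,q,z in (('knife',(380,214),(324,171),.02),('printer',(314,222),(304,212),0),('slot',(322,217),(322,198),.054),('front',(318,208),(318,190),.096),('well',(314,211),(302,199),.048)):
    print(n,tri([(a,p),(b,q)]).round(3),atz(a,p,z).round(3),atz(b,q,z).round(3))
print('carton',atz(a,(255,248),0.0).round(3),'tip',atz(a,(352,214),.02).round(3))
w=viewer.camera_info('wrist');t=readout.sense();r=R.from_quat(t['ee_rot']).as_matrix()
print((r.T@w['T'][:3,:3]).round(3),(r.T@(w['T'][:3,3]-t['tcp_pos'])).round(4),w['fx'],r.round(3).tolist())
im=viewer.capture('wrist');cv2.imwrite('pics/w0.png',im)
for l in('carton','label_roll','roll_centre','empty_core','printer'):
    print(l,[(d['pixel'],round(d['p'],2),atz(w,d['pixel'],.037).round(3)) for d in place_of('wrist',l)][:3])
E
```

```text
knife [ 0.496 -0.128  0.022] [ 0.489 -0.121  0.02 ] [ 0.498 -0.148  0.02 ]
printer [0.561 0.148 0.004] [0.569 0.143 0.   ] [0.56  0.145 0.   ]
slot [0.5   0.142 0.057] [0.505 0.139 0.054] [0.5   0.137 0.054]
front [0.513 0.153 0.093] [0.507 0.157 0.096] [0.513 0.158 0.096]
well [0.567 0.145 0.052] [0.574 0.142 0.048] [0.568 0.139 0.048]
carton [0.48  0.422 0.   ] tip [ 0.535 -0.014  0.02 ]
[[ 0.    -0.971 -0.24 ]
 [ 1.    -0.     0.001]
 [-0.001 -0.24   0.971]] [ 0.0671 -0.0009 -0.1707] 344.35216144498156 [[-0.96, 0.281, 0.0], [0.281, 0.96, -0.0], [-0.0, -0.0, -1.0]]
carton []
label_roll []
roll_centre []
empty_core []
printer []
```

View pics/w0.png

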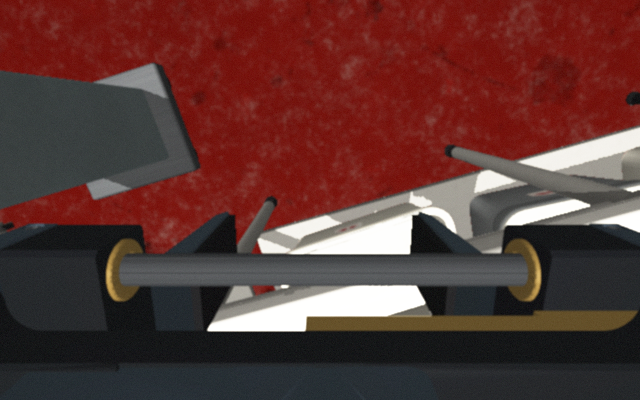

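The wrist view shows only floor and bench edge from here, so I'll survey over the carton and then the printer and board.

```bash
python3 -m pendant '[[[0.115,-0.075,0.05,0,0,0],[0.115,-0.075,0.05,0,0,0],[0.115,-0.075,0.05,0,0,0],[0.115,-0.075,0.05,0,0,0],[0.115,-0.075,0.05,0,0,0],[0.115,-0.075,0.05,0,0,0],[0,0,0,0,0,0]]]' 1
cat > look.py <<'E'
import sys
from h import *
name=sys.argv[1]; labs=sys.argv[2].split(',')
w=viewer.camera_info('wrist'); im=viewer.capture('wrist'); cv2.imwrite(f'pics/{name}.png',im)
Z=dict(carton=0,roll_centre=.0375,label_roll=.0375,printer=0,pry_slot=.054,cover_axis=.054,cover_front=.096,roll_well=.0485,palette_knife=.012,knife_tip=.0225,board=0)
np.save(f'pics/{name}.npy',w['T'])
for l in labs:
    print(l,[(np.round(d['pixel']).tolist(),round(float(d['p']),2),atz(w,d['pixel'],Z.get(l,.02))[:2].round(3).tolist()) for d in place_of('wrist',l)][:3])
s=readout.sense(); print(s['time'],s['tcp_pos'].round(4) if hasattr(s['tcp_pos'],'round') else s['tcp_pos'])
E
python3 look.py w1 carton,roll_centre,label_roll,empty_core,printer,cover_front
```

```text
time: 2.48
tcp_pos: [0.455, 0.418, 0.3353]
ee_rot: [0.144, 0.99, 0.001, 0.001]
wrist_force: [-0.3, -0.3, -0.4]
opening: 0.0914
finger_force: 0.0
carton [([333.0, 166.0], 0.65, [0.47, 0.429])]
roll_centre [([352.0, 185.0], 0.7, [0.497, 0.447]), ([512.0, 129.0], 0.57, [0.485, 0.673])]
label_roll [([362.0, 174.0], 0.75, [0.487, 0.465]), ([507.0, 128.0], 0.71, [0.482, 0.666])]
empty_core [([319.0, 143.0], 0.88, [0.43, 0.42])]
printer []
cover_front []
2.825 [0.4506 0.4204 0.3336]
```

View pics/w1.png

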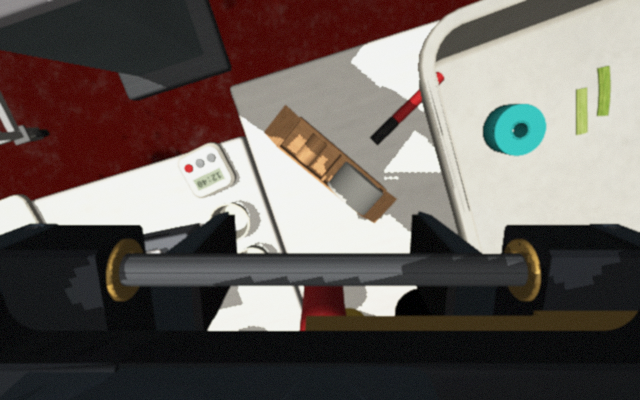

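The carton centre is at about (333,166), with the white roll in its lower-right bay at (355,187) and the core at (312,150). The turquoise look-alike is in the tub at (515,129). The timer is at (207,168). Next is the printer and knife.

```bash
python3 -m pendant '[[[0.038,-0.125,0,0,0,0.012],[0.038,-0.125,0,0,0,0.012],[0.038,-0.125,0,0,0,0.012],[0.038,-0.125,0,0,0,0.012],[0.038,-0.125,0,0,0,0.012],[0.038,-0.125,0,0,0,0.012],[0.038,-0.125,0,0,0,0.012],[0.038,-0.125,0,0,0,0.006]]]' 1
python3 -m pendant '[[[0,0,0,0,0,0]]]' >/dev/null
python3 look.py w2 printer,pry_slot,cover_axis,cover_front,roll_well,palette_knife,knife_tip,board
```

```text
time: 3.82
tcp_pos: [0.5733, 0.0189, 0.3339]
ee_rot: [0.0, 1.0, 0.0, -0.0]
wrist_force: [0.1, 0.4, 0.4]
opening: 0.0906
finger_force: 0.0
printer [([414.0, 150.0], 0.74, [0.56, 0.149])]
pry_slot [([425.0, 111.0], 0.94, [0.506, 0.146])]
cover_axis []
cover_front [([439.0, 111.0], 0.8, [0.506, 0.15])]
roll_well []
palette_knife [([214.0, 106.0], 0.85, [0.498, -0.134])]
knife_tip [([283.0, 138.0], 0.8, [0.541, -0.038])]
board [([192.0, 95.0], 0.6, [0.483, -0.167])]
4.4 [0.5731 0.0206 0.334 ]
```

View pics/w2.png

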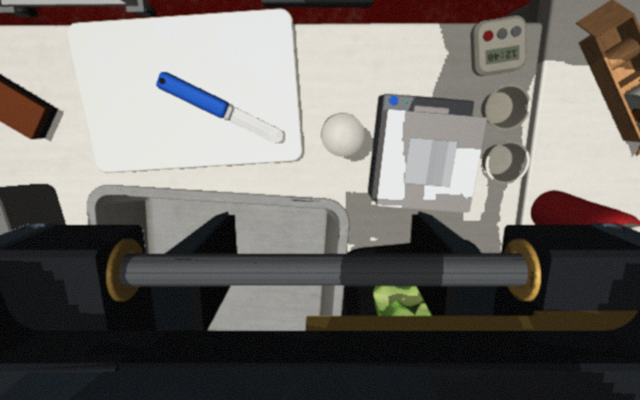

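The blue palette knife lies on the board from (160,80) to its tip at (283,138). The printer's front edge runs (378,95)–(473,101) with a slight yaw. The shaker is at (345,135), the cups at (505,107) and (505,160), and the red bottle at (560,210). I'll move above the knife for a close check.

```bash
python3 -m pendant '[[[-0.026,-0.054,-0.066,0,0,0.0523],[-0.026,-0.054,-0.066,0,0,0.0523],[-0.026,-0.054,-0.066,0,0,0.0523],[-0.026,-0.054,-0.066,0,0,0.0523],[-0.026,-0.054,-0.066,0,0,0.0523],[-0.026,-0.054,-0.066,0,0,0.0523],[-0.026,-0.054,-0.066,0,0,0.0523],[0,0,0,0,0,0]]]' 0.6
python3 look.py w3 palette_knife,knife_tip
python3 - <<'E'
from h import *
w=viewer.camera_info('wrist'); d=silhouettes('wrist','palette_knife')
m=d[0]['region']; print(d[0]['p'],d[0]['box'])
im=cv2.imread('pics/w3.png'); hsv=cv2.cvtColor(im,cv2.COLOR_BGR2HSV)
b=cv2.inRange(hsv,(100,120,60),(125,255,255)); c=max(cv2.findContours(b,0,2)[0],key=cv2.contourArea)
r=cv2.minAreaRect(c); print(r)
box=np.array([atz(w,p,.03)[:2] for p in cv2.boxPoints(r)]);print(box.round(4), box.mean(0).round(4))
# two-view height of the handle centre: blob centre in w2 and w3
i2=dict(w);i2['T']=np.load('pics/w2.npy')
im2=cv2.imread('pics/w2.png');b2=cv2.inRange(cv2.cvtColor(im2,cv2.COLOR_BGR2HSV),(100,120,60),(125,255,255));b2[:,300:]=0
c2=max(cv2.findContours(b2,0,2)[0],key=cv2.contourArea);r2=cv2.minAreaRect(c2)
print('tri',tri([(w,r[0]),(i2,r2[0])]).round(4))
cv2.imwrite('pics/w3c.png',im[60:260,120:540])
E
```

```text
time: 5.4
tcp_pos: [0.4996, -0.1301, 0.1478]
ee_rot: [-0.541, 0.841, 0.0, -0.002]
wrist_force: [-0.2, -1.0, 0.1]
opening: 0.0545
finger_force: 0.0
palette_knife [([323.0, 184.0], 0.83, [0.497, -0.135])]
knife_tip [([322.0, 293.0], 0.85, [0.542, -0.041])]
5.55 [ 0.5018 -0.1294  0.15  ]
0.64 [310.4, 96.8, 29.6, 200.9]
((326.76983642578125, 154.29434204101562), (26.7573299407959, 113.37115478515625), 2.4895529747009277)
[[ 0.5185 -0.1197]
 [ 0.4748 -0.2049]
 [ 0.4554 -0.1951]
 [ 0.4975 -0.1091]] [ 0.4866 -0.1572]
tri [ 0.4844 -0.1582  0.0262]
```

View pics/w3c.png

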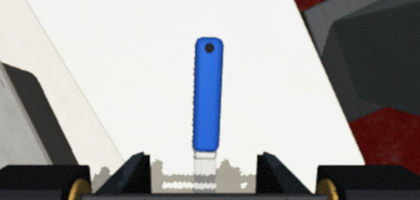

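The crop confirms the blue-handled palette knife, centred between the fingers and about 2.5° off. I'll grasp it.

```bash
python3 -m pendant '[[[0,0,-0.11,0,0,-0.012],[0,0,-0.11,0,0,0],[0,0,-0.11,0,0,0],[0,0,0,0,0,0]]]' 0.6
python3 -m pendant '[[[0,0,0,0,0,0],[0,0,0,0,0,0],[0,0,0,0,0,0]]]' 0
python3 -m pendant '[[[0,0,0.1,0,0,0],[0,0,0.1,0,0,0],[0,0,0.1,0,0,0],[0,0,0.1,0,0,0]]]'
```

```text
time: 6.1
tcp_pos: [0.5006, -0.129, 0.016]
ee_rot: [-0.527, 0.85, 0.0, -0.002]
wrist_force: [-0.1, -0.5, 0.5]
opening: 0.0543
finger_force: 0.0
time: 6.48
tcp_pos: [0.5015, -0.13, 0.0183]
ee_rot: [-0.526, 0.85, -0.002, -0.001]
wrist_force: [-0.1, 0.5, -0.2]
opening: 0.0274
finger_force: 0.4
time: 6.98
tcp_pos: [0.5007, -0.1298, 0.1791]
ee_rot: [-0.526, 0.85, -0.001, -0.001]
wrist_force: [0.1, -1.3, -1.6]
opening: 0.0236
finger_force: 30.0
```

```bash
python3 -m pendant '[[[0.02,0.0965,0.036,0,0,-0.053],[0.02,0.0965,0.036,0,0,-0.053],[0.02,0.0965,0.036,0,0,-0.053],[0.02,0.0965,0.036,0,0,-0.053],[0.02,0.0965,0.036,0,0,-0.053],[0.02,0.0965,0.036,0,0,-0.053],[0.02,0.0965,0.036,0,0,-0.053],[0,0,0,0,0,0]]]'
python3 look.py w4 printer,pry_slot,cover_front,cover_axis,palette_knife
python3 - <<'E'
from h import *
w=viewer.camera_info('wrist'); d=silhouettes('wrist','printer')
for x in d[:1]:
    m=x['region'].astype(np.uint8); c=max(cv2.findContours(m,0,2)[0],key=cv2.contourArea); print(x['p'],cv2.minAreaRect(c))
im=cv2.imread('pics/w4.png'); cv2.imwrite('pics/w4c.png',cv2.resize(im[40:260,160:520],None,fx=2,fy=2,interpolation=cv2.INTER_CUBIC))
i2=dict(w);i2['T']=np.load('pics/w2.npy')
for l,p2 in (('pry_slot',(425,111)),):
    q=place_of('wrist',l)
    if q: print(l,'tri',tri([(w,q[0]['pixel']),(i2,p2)]).round(4))
E
```

```text
time: 7.98
tcp_pos: [0.5574, 0.1427, 0.2793]
ee_rot: [0.029, 1.0, 0.0, -0.0]
wrist_force: [-0.9, 0.3, -1.1]
opening: 0.0237
finger_force: 30.0
printer [([484.0, 222.0], 0.45, [0.649, 0.357])]
pry_slot []
cover_front []
cover_axis [([322.0, 226.0], 0.36, [0.624, 0.138])]
palette_knife [([322.0, 227.0], 0.55, [0.64, 0.136])]
8.275 [0.5567 0.1395 0.2777]
0.85 ((364.54638671875, 169.9793701171875), (35.962867736816406, 116.97013092041016), 2.6025619506835938)
```

View pics/w4c.png

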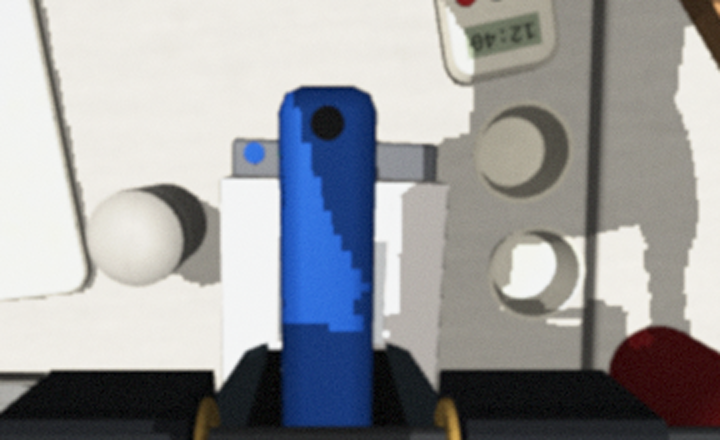

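The knife is held straight. The base's front edge corners in the crop are (233,140) and (436,147), and the cover's front top edge corners are (221,179) and (447,184). I'll compute the printer pose from these.

Run:
```python
from h import *
w=viewer.camera_info('wrist'); w['T']=np.load('pics/w4.npy'); i2=dict(w); i2['T']=np.load('pics/w2.npy')
c=lambda u,v:(160+u/2,40+v/2)
L,Rr=atz(w,c(233,140),.054),atz(w,c(436,147),.054); print('base',L.round(4),Rr.round(4),np.linalg.norm(L-Rr))
a,b=atz(w,c(221,179),.096),atz(w,c(447,184),.096); print('cover',a.round(4),b.round(4),np.linalg.norm(a-b))
L2,R2=atz(i2,(378,95),.054),atz(i2,(473,101),.054); print('w2 base',L2.round(4),R2.round(4))
print('tri L',tri([(w,c(233,140)),(i2,(378,95))]).round(4),'R',tri([(w,c(436,147)),(i2,(473,101))]).round(4))
for l,r,o in ((L,Rr,75),(a,b,55)):
    d=r-l; psi=np.arctan2(-d[0],d[1]); m=(l+r)/2; x=np.array([np.cos(psi),np.sin(psi)])
    print('yaw',np.degrees(psi).round(2),'origin',(m[:2]+x*o/1000).round(4))
h=[atz(w,c(u,v),.3)[:2] for u,v in ((327,90),(327,330))]; print('knife ax',h)
```

```text
base [0.4852 0.0944 0.054 ] [0.4955 0.2073 0.054 ] 0.1133973889485022
cover [0.5044 0.0921 0.096 ] [0.5135 0.206  0.096 ] 0.11428649952229432
w2 base [0.4863 0.086  0.054 ] [0.494  0.2059 0.054 ]
tri L [0.4849 0.0906 0.0241] R [0.4948 0.2079 0.0496]
yaw -5.22 origin [0.5651 0.1441]
yaw -4.56 origin [0.5638 0.1447]
knife ax [array([0.4794621 , 0.14657317]), array([0.53103322, 0.14361072])]
```

```bash
python3 -m pendant '[[[-0.076,0.009,-0.1025,0,0,-0.002],[-0.076,0.009,-0.1025,0,0,-0.002],[-0.076,0.009,-0.1025,0,0,-0.002],[-0.076,0.009,-0.1025,0,0,-0.002],[0,0,0,0,0,0],[0,0,0,0,0,0]]]'
python3 - <<'E'
from h import *
for k in range(3):
    s=readout.sense(); print(np.round(s['tcp_pos'],4),np.round(s['wrist_force'],2),np.round(s['moment'],2))
    if k==0:
        for c in('scene','side'):
            im=viewer.capture(c); q=place_of(c,'knife_tip'); print(c,[(d['pixel'],d['p']) for d in q][:2]); cv2.imwrite(f'pics/{c}1.png',im)
a,b=(cv2.imread(f'pics/{c}1.png') for c in('scene','side'))
f=lambda im,x,y:cv2.resize(im[y:y+60,x:x+80],None,fx=5,fy=5,interpolation=cv2.INTER_CUBIC)
cv2.imwrite('pics/ab.png',np.hstack([f(a,275,180),f(b,280,165)]))
E
```

```text
time: 9.12
tcp_pos: [0.4364, 0.1547, 0.1144]
ee_rot: [0.041, 0.999, 0.0, -0.001]
wrist_force: [0.7, -0.1, -0.4]
opening: 0.0234
finger_force: 30.0
[0.4364 0.1547 0.1144] [ 0.69 -0.13 -0.42] [ 0.04 -0.04  0.01]
scene [([314.6, 201.7], 0.52)]
side [([313.2, 182.7], 0.64)]
[0.4367 0.1548 0.1147] [-0.43  0.24 -1.16] [0.01 0.07 0.03]
[0.4367 0.1548 0.1147] [-0.43  0.24 -1.16] [0.01 0.07 0.03]
```

View pics/ab.png

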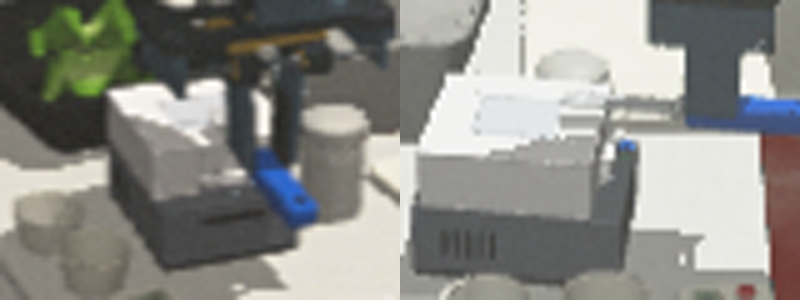

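The side crop shows the blade level, with its tip over the cover top at about crop (575,100). The fingertips are about level with the handle's underside. I'll touch down on the cover top to get the exact blade height.

```bash
python3 - <<'E'
from h import *
a=viewer.camera_info('scene');b=viewer.camera_info('side')
print(tri([(a,(314.6,201.7)),(b,(313.2,182.7))]).round(4))
E
python3 -m pendant '[[[0,0,-0.01,0,0,0],[0,0,0,0,0,0]]]' | sed -n '2p;4p'
for k in 1; do python3 -m pendant '[[[0,0,-0.01,0,0,0],[0,0,0,0,0,0]]]' | sed -n '2p;4p'; done
```

```text
[0.5285 0.16   0.1187]
tcp_pos: [0.4354, 0.1547, 0.1098]
wrist_force: [0.5, 0.1, -0.5]
tcp_pos: [0.4352, 0.1547, 0.1056]
wrist_force: [0.0, -0.0, -0.7]
```

```bash
P='python3 -m pendant'
python3 -m pendant '[[[0,0,-0.01,0,0,0],[0,0,-0.005,0,0,0]]]' | sed -n '2p;4p'
python3 -m pendant '[[[0,0,-0.005,0,0,0],[0,0,0,0,0,0]]]' | sed -n '2p;4p'
```

```text
tcp_pos: [0.4353, 0.1547, 0.0997]
wrist_force: [-1.5, -0.1, 3.3]
tcp_pos: [0.4352, 0.1547, 0.0978]
wrist_force: [-2.2, -0.3, 2.8]
```

```bash
python3 -m pendant '[[[0,0,0.025,0,0,0],[-0.117,0.0096,0,0,0,0],[0,0,-0.063,0,0,0],[0,0,-0.063,0,0,0],[0,0,0,0,0,0]]]'
python3 - <<'E'
from h import *
s=readout.sense(); print(np.round(s['tcp_pos'],4),R.from_quat(s['ee_rot']).as_euler('ZYX',degrees=True).round(2))
a=viewer.camera_info('scene');b=viewer.camera_info('side')
for c in('scene','side'):
    im=viewer.capture(c); q=place_of(c,'knife_tip'); print(c,[(d['pixel'],d['p']) for d in q][:2]); cv2.imwrite(f'pics/{c}2.png',im)
    print('  slot',[(d['pixel'],d['p']) for d in place_of(c,'pry_slot')][:2])
A,B=(cv2.imread(f'pics/{c}2.png') for c in('scene','side'))
f=lambda im,x,y:cv2.resize(im[y:y+60,x:x+80],None,fx=5,fy=5,interpolation=cv2.INTER_CUBIC)
cv2.imwrite('pics/ab2.png',np.hstack([f(A,285,180),f(B,295,170)]))
E
```

```text
time: 10.95
tcp_pos: [0.388, 0.1585, 0.0571]
ee_rot: [0.041, 0.999, -0.0, -0.002]
wrist_force: [0.1, 0.2, -1.4]
opening: 0.0236
finger_force: 30.0
[0.388  0.1585 0.0571] [ 175.26   -0.28 -179.95]
scene [([322.1, 219.9], 0.54)]
  slot [([320.5, 217.3], 0.89)]
side [([325.4, 199.5], 0.6)]
  slot [([320.0, 199.6], 0.77)]
```

View pics/ab2.png

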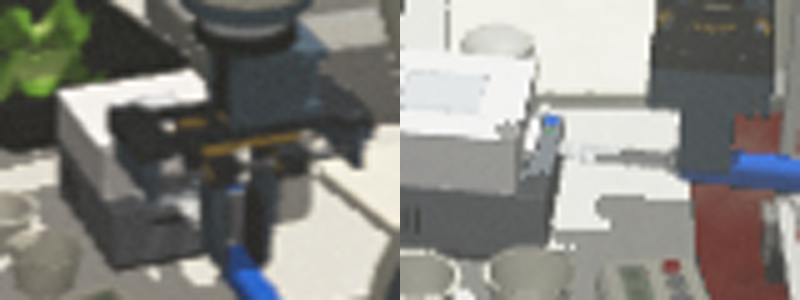

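Side crop: the blade is level with its tip at about (328,200), right in front of the slot at (320,200). I'll insert it in small steps with force checks.

```bash
python3 - <<'E'
from h import *
b=viewer.camera_info('side'); print(proj(b,(.488,.1503,.056)).round(1),proj(b,(.488,.1503,.062)).round(1),proj(b,(.5097,.149,.056)).round(1))
E
python3 -m pendant '[[[0.03,-0.0025,0,0,0,0],[0.03,-0.0025,0,0,0,0],[0,0,0,0,0,0]]]' | sed -n '2p;4p'
python3 -m pendant '[[[0.012,-0.001,0,0,0,0],[0.013,-0.001,0,0,0,0],[0,0,0,0,0,0]]]' | sed -n '2p;4p'
```

```text
[325.3 199.5] [325.4 198. ] [318.9 199.1]
tcp_pos: [0.4141, 0.1566, 0.0576]
wrist_force: [0.2, 0.7, -0.9]
tcp_pos: [0.423, 0.1558, 0.0575]
wrist_force: [-0.1, 0.6, -1.0]
```

```bash
python3 -m pendant '[[[0.015,-0.0012,0,0,0,0],[0.015,-0.0012,0,0,0,0],[0,0,0,0,0,0]]]' | sed -n '2p;4p'
python3 -c "
from h import *
s=readout.sense();print(np.round(s['wrist_force'],2),np.round(s['moment'],2))"
```

```text
tcp_pos: [0.4352, 0.1548, 0.0575]
wrist_force: [0.4, -0.4, -0.8]
[ 0.4  -0.43 -0.76] [-0.    0.01  0.01]
```

```bash
python3 -m pendant '[[[0,0,-0.011,-0.0018,-0.0221,0],[0.0004,0,-0.011,-0.0018,-0.0221,0],[0.001,0,-0.0096,-0.0018,-0.0221,0],[0.0017,0,-0.0096,-0.0018,-0.0221,0],[0,0,0,0,0,0]]]'
python3 -c "
from h import *
s=readout.sense();print(np.round(s['tcp_pos'],4),np.round(s['wrist_force'],2),np.round(s['moment'],2))"
```

```text
time: 13.0
tcp_pos: [0.4348, 0.1549, 0.0409]
ee_rot: [0.04, 0.99, -0.006, 0.137]
wrist_force: [-5.8, 3.3, 4.1]
opening: 0.023
finger_force: 30.0
[0.4348 0.1549 0.0409] [-5.85  3.27  4.05] [0.51 0.52 0.26]
```

```bash
python3 -m pendant '[[[0,0,0.02,0,-0.006,0],[0,0,0.02,0,-0.006,0],[0,0,0.02,0,0,0],[0,0,0,0,0,0]]]'
python3 - <<'E'
from h import *
s=readout.sense();print(np.round(s['tcp_pos'],4),np.round(s['wrist_force'],2),np.round(s['moment'],2))
A,B=viewer.capture('scene'),viewer.capture('side')
cv2.imwrite('pics/s3.png',B);cv2.imwrite('pics/a3.png',A)
f=lambda im,x,y:cv2.resize(im[y:y+60,x:x+80],None,fx=5,fy=5,interpolation=cv2.INTER_CUBIC)
cv2.imwrite('pics/ab3.png',np.hstack([f(A,275,170),f(B,280,165)]))
E
```

```text
time: 13.5
tcp_pos: [0.4362, 0.1547, 0.0655]
ee_rot: [0.041, 0.987, -0.005, 0.156]
wrist_force: [1.0, 0.5, -0.8]
opening: 0.0236
finger_force: 30.0
[0.4362 0.1547 0.0655] [ 0.98  0.49 -0.78] [0.02 0.19 0.02]
```

View pics/ab3.png

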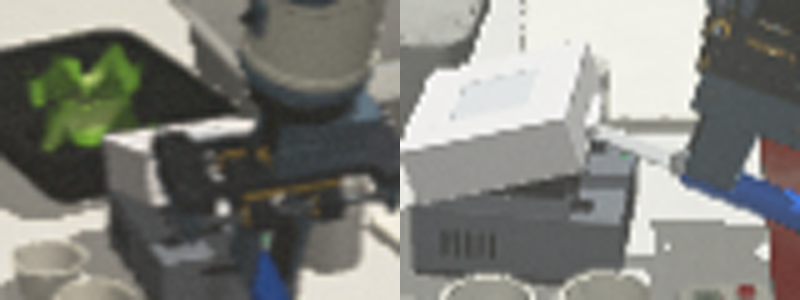

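The cover is sprung to about 0.25 rad with the blade under its front edge (side crop: tip at 600,130). The fingers are well clear of it. I'll carry the cover further up with the knife.

```bash
python3 -m pendant '[[[0.027,-0.0022,0.0185,-0.002,-0.0243,0],[0.027,-0.0022,0.0185,-0.002,-0.0243,0],[0.027,-0.0022,0.0185,-0.002,-0.0243,0],[0.027,-0.0022,0.0185,-0.002,-0.0243,0],[0.027,-0.0022,0.0185,-0.002,-0.0243,0],[0,0,0,0,0,0]]]'
python3 - <<'E'
from h import *
s=readout.sense();print(np.round(s['tcp_pos'],4),np.round(s['wrist_force'],2),np.round(s['moment'],2))
a=viewer.camera_info('scene');b=viewer.camera_info('side')
ob={}
for c in('scene','side'):
    im=viewer.capture(c);cv2.imwrite(f'pics/{c}4.png',im)
    for l in('cover_front','knife_tip','palette_knife'): print(c,l,[(d['pixel'],round(d['p'],2)) for d in place_of(c,l)][:2])
psi=np.radians(-4.7);X=np.array([np.cos(psi),np.sin(psi),0]);O=np.array([.5645,.1445,.054])+.06*X
for th in(.25,.5,.7,.9,1.1):
    P=O+X*(-.115*np.cos(th)+.042*np.sin(th))+np.array([0,0,.115*np.sin(th)+.042*np.cos(th)]); print(th,proj(a,P).round(),proj(b,P).round())
E
```

```text
time: 14.35
tcp_pos: [0.4969, 0.1562, 0.1357]
ee_rot: [0.042, 0.957, -0.02, 0.286]
wrist_force: [0.3, 0.3, -2.0]
opening: 0.0231
finger_force: 30.0
[0.4969 0.1562 0.1357] [ 0.29  0.34 -2.01] [0.14 0.49 0.01]
scene cover_front []
scene knife_tip [([310.0, 204.8], 0.56), ([302.9, 243.5], 0.16)]
scene palette_knife [([319.2, 206.0], 0.52)]
side cover_front [([288.5, 166.8], 0.63)]
side knife_tip [([292.2, 170.8], 0.56)]
side palette_knife []
0.25 [318. 200.] [315. 181.]
0.5 [317. 192.] [309. 174.]
0.7 [315. 187.] [303. 170.]
0.9 [313. 182.] [296. 167.]
1.1 [311. 179.] [289. 165.]
```

```bash
python3 -m pendant '[[[-0.125,0.0103,0,0,0,0],[-0.125,0.0103,0.05,0,0,0],[0,0,0.1,0,0,0]]]' | sed -n '1,4p'
cat > knife.py <<'E'
from h import *
def handle(f):
    im=cv2.imread(f); b=cv2.inRange(cv2.cvtColor(im,cv2.COLOR_BGR2HSV),(100,120,40),(125,255,255)); b[230:]=0; b[:,:200]=0;b[:,440:]=0
    c=max(cv2.findContours(b,0,2)[0],key=cv2.contourArea); y=c[:,0,1];m=b>0
    return y.min(), [(r,np.flatnonzero(m[r])[[0,-1]].tolist()) for r in range(y.min()+8,min(y.max(),y.min()+140),25) if m[r].any()]
E
python3 - <<'E'
from h import *; from knife import handle
im=viewer.capture('wrist');cv2.imwrite('pics/w5.png',im)
print(handle('pics/w4.png'));print(handle('pics/w5.png'))
s=readout.sense(); r=R.from_quat(s['ee_rot']); print(np.round(s['tcp_pos'],4))
k=np.radians(63.2); x=np.array([-np.cos(k),-np.sin(k),0]);z=np.array([0,0,-1.]);y=np.cross(z,x)
t=R.from_matrix(np.c_[x,y,z]); v=(t*r.inv()).as_rotvec()/np.pi; print('turn',v.round(4), np.linalg.norm(v)*180)
k=np.radians(-4.7); x=np.array([-np.cos(k),-np.sin(k),0]);y=np.cross(z,x)
print('unpitch',((R.from_matrix(np.c_[x,y,z])*r.inv()).as_rotvec()/np.pi).round(4))
E
```

```text
time: 15.12
tcp_pos: [0.3947, 0.1632, 0.1909]
ee_rot: [0.044, 0.959, -0.025, 0.278]
wrist_force: [1.7, 0.0, -0.4]
(np.int32(84), [(92, [301, 345]), (117, [282, 347]), (142, [301, 346]), (167, [301, 345]), (192, [301, 345]), (217, [301, 346])])
(np.int32(77), [(85, [299, 347]), (110, [297, 349]), (135, [298, 348]), (160, [298, 348]), (185, [299, 347]), (210, [301, 345])])
[0.3968 0.1651 0.1944]
turn [-0.0869  0.1711  0.3685] 74.7874047564369
unpitch [0.0221 0.1797 0.002 ]
```

```bash
cat > fit.py <<'E'
from h import *
from scipy.optimize import least_squares
w=viewer.camera_info('wrist'); s=readout.sense()
# camera in tool frame
C=np.array([[0,-.971,-.24],[1,0,0],[0,-.24,.971]]); o=np.array([.0671,-.0009,-.1707])
def model(q,rows,W):
    p,z,xr=q  # pitch (rear up +), z = height of handle top over TCP at tool x=0, xr = rear tool x
    def pt(l): return np.array([l*np.cos(p),0,-(z+l*np.sin(p))])
    L=np.linspace(0,xr/np.cos(p),200); cam=np.array([C.T@(pt(l)-o) for l in L])
    r=w['fy']*cam[:,1]/cam[:,2]+w['cy']; wd=w['fx']*W/cam[:,2]
    return r[-1], np.interp(rows,r[::-1],wd[::-1])
def fit(top,rows,wid,W=.0218):
    f=lambda q:np.r_[(model(q,rows,W)[0]-top),model(q,rows,W)[1]-wid, (q[2]-.08)/.001]
    g=least_squares(f,[0,.01,.08]); print(np.degrees(g.x[0]).round(1),g.x[1:].round(4),g.fun.round(1))
E
python3 - <<'E'
from fit import *
for W in(.0215,.023):
    fit(84,[92,142,167,192,217],[45,46,45,45,46],W)
    fit(77,[85,110,135,160,185,210],[49,53,51,51,49,45],W)
E
```

```text
-15.5 [0.0207 0.08  ] [ 0.   0.1 -0.7  0.4  0.5 -0.4  0. ]
1.5 [0.0197 0.0809] [ 0.3  3.1 -1.9 -0.8 -1.8 -0.7  2.3  0.9]
-14.7 [0.0085 0.0807] [ 0.4  0.3 -0.6  0.5  0.5 -0.4  0.7]
2.0 [0.0089 0.0817] [ 0.7  3.2 -1.8 -0.8 -1.7 -0.7  2.3  1.7]
```

Run:
```python
from fit import *; from knife import handle
for f in('pics/w3.png','pics/w4.png','pics/w5.png'):
    im=cv2.imread(f); b=cv2.inRange(cv2.cvtColor(im,cv2.COLOR_BGR2HSV),(100,120,25),(125,255,255)); b[228:]=0; b[:,:285]=0;b[:,365:]=0
    m=b>0; rs=np.flatnonzero(m.sum(1)>10); rows=np.arange(rs[0]+12,rs[-1]-4,8); wd=np.array([np.ptp(np.flatnonzero(m[r]))+1 for r in rows]); ce=[np.flatnonzero(m[r]).mean() for r in rows]
    print(f,rs[0],rs[-1],wd.tolist(),np.round([ce[0],ce[-1]],1))
# w3 expected
print(model([0,-.117,.08],np.arange(110,210,8),.0218)[0],model([0,-.117,.08],np.arange(110,210,8),.0218)[1].round(1))
```

```text
pics/w3.png 98 210 [27, 27, 27, 27, 26, 26, 26, 26, 26, 25, 25, 26] [329.1 325.5]
pics/w4.png 84 227 [47, 47, 63, 62, 48, 46, 45, 45, 45, 45, 45, 45, 45, 45, 44, 47] [322.8 323. ]
pics/w5.png 77 227 [52, 55, 53, 53, 52, 51, 51, 50, 49, 51, 51, 50, 49, 47, 47, 47, 47] [323.5 323. ]
95.41568350364318 [26.9 26.8 26.6 26.5 26.3 26.2 26.  25.9 25.7 25.6 25.5 25.4 25.4]
```

Run:
```python
from fit import *
fit(84,96+8*np.array([0,1,4,5,6,7,8,9,10,11,12,13,14]),[47,47,47,46,45,45,45,45,45,45,45,45,44.5],.0219)
fit(77,89+8*np.arange(17),[53,54,53,53,52,51,51,50.5,50,51,51,50,49,47,47,47,47],.0219)
for q in((0,.02,.08),(0,.01,.08),(.05,.012,.08)): a=model(q,np.arange(90,220,16),.0219);print(q,a[0].round(1),a[1].round(1))
```

```text
-4.1 [0.0086 0.0798] [-0.1 -0.1 -0.3 -0.8 -0.   0.8  0.6  0.4  0.3  0.1 -0.1 -0.3 -0.4 -0.1
 -0.2]
7.6 [0.0142 0.0806] [ 0.2  0.9 -0.5  0.  -0.4  0.1  0.7  0.3  0.3  0.4 -1.  -1.5 -0.9 -0.4
  1.2  0.8  0.3 -0.1  0.6]
(0, 0.02, 0.08) 80.0 [52.3 51.7 51.2 50.6 50.1 49.5 49.  48.4 47.8]
(0, 0.01, 0.08) 82.1 [49.  48.5 48.  47.5 47.  46.4 45.9 45.4 44.9]
(0.05, 0.012, 0.08) 80.9 [50.9 50.2 49.6 48.9 48.3 47.6 47.  46.3 45.7]
```

Run:
```python
from h import *
s=readout.sense(); r=R.from_quat(s['ee_rot']); p=np.array(s['tcp_pos']); print(p.round(4))
k=np.radians(63.2); X=np.array([np.cos(k),np.sin(k),0]); z=np.array([0,0,-1.]);x=-X;y=np.cross(z,x)
yk=np.array([-np.sin(k),np.cos(k),0])
t=R.from_rotvec(-np.radians(6)*yk)*R.from_matrix(np.c_[x,y,z]); v=(t*r.inv()).as_rotvec()/np.pi; print('turn/8',(v/8).round(4),np.linalg.norm(v)*180)
print('shift/8',((np.array([.497,-.135,.16])-p)/.4/8).round(4))
```

```text
[0.3968 0.1651 0.1944]
turn/8 [-0.0087  0.0175  0.0466] 72.73532526842645
shift/8 [ 0.0313 -0.0938 -0.0108]
```

```bash
python3 -m pendant '[[[0.0313,-0.0938,-0.0108,-0.0087,0.0175,0.0466],[0.0313,-0.0938,-0.0108,-0.0087,0.0175,0.0466],[0.0313,-0.0938,-0.0108,-0.0087,0.0175,0.0466],[0.0313,-0.0938,-0.0108,-0.0087,0.0175,0.0466],[0.0313,-0.0938,-0.0108,-0.0087,0.0175,0.0466],[0.0313,-0.0938,-0.0108,-0.0087,0.0175,0.0466],[0.0313,-0.0938,-0.0108,-0.0087,0.0175,0.0466],[0.0313,-0.0938,-0.0108,-0.0087,0.0175,0.0466]]]' | sed -n 2,3p
python3 -m pendant '[[[0,0,-0.11,0,0,0],[0,0,-0.11,0,0,0],[0,0,-0.09,0,0,0],[0,0,0,0,0,0]]]'
python3 - <<'E'
from h import *; 
from fit import *
im=viewer.capture('wrist');cv2.imwrite('pics/w6.png',im)
b=cv2.inRange(cv2.cvtColor(im,cv2.COLOR_BGR2HSV),(100,120,25),(125,255,255)); b[228:]=0; b[:,:285]=0;b[:,365:]=0
m=b>0; rs=np.flatnonzero(m.sum(1)>10); rows=np.arange(rs[0]+12,rs[-1]-4,8); wd=np.array([np.ptp(np.flatnonzero(m[r]))+1 for r in rows]); print(rs[0],wd.tolist())
fit(rs[0],rows,wd,.0219)
s=readout.sense();print(np.round(s['tcp_pos'],4),R.from_quat(s['ee_rot']).as_matrix()[:,2].round(3))
E
```

```text
tcp_pos: [0.4375, 0.0102, 0.1639]
ee_rot: [-0.243, 0.959, -0.025, 0.143]
time: 16.68
tcp_pos: [0.4377, 0.0114, 0.041]
ee_rot: [-0.241, 0.96, -0.024, 0.143]
wrist_force: [-0.4, 1.0, -1.0]
opening: 0.0234
finger_force: 30.0
97 [50, 50, 50, 49, 49, 49, 49, 49, 49, 49, 48, 47, 47, 49, 51]
-10.7 [0.026  0.0745] [-2.3 -0.6 -0.7 -0.7  0.2  0.1  0.1  0.  -0.1 -0.1 -0.2  0.8  1.7  1.6
 -0.4 -2.5 -5.5]
[0.4376 0.0117 0.0418] [ 0.287  0.024 -0.958]
```

Run:
```python
from h import *
for c in('scene','side'):
    i=viewer.camera_info(c); im=viewer.capture(c);cv2.imwrite(f'pics/{c}7.png',im)
    for l in('shaker','knife_tip','palette_knife'):
        print(c,l,[(d['pixel'],round(d['p'],2),atz(i,d['pixel'],.0 if l=='shaker' else .06).round(3)) for d in place_of(c,l)][:2])
    print([(np.round(d['box']),round(d['p'],2)) for d in silhouettes(c,'shaker')][:2])
i=viewer.camera_info('wrist');w2=dict(i);w2['T']=np.load('pics/w2.npy')
print('shaker top from w2',atz(w2,(343,133),.088),'w2 foot approx')
s=readout.sense();print(s['time'],np.round(s['moment'],2))
```

```text
scene shaker [([336.5, 219.0], 0.5, array([0.555, 0.047, 0.   ]))]
scene knife_tip [([336.0, 202.1], 0.53, array([0.589, 0.034, 0.06 ]))]
scene palette_knife []
[(array([294., 178.,  40.,  55.]), 0.71), (array([333., 198.,  16.,  25.]), 0.49)]
side shaker [([315.5, 196.2], 0.77, array([0.525, 0.031, 0.   ])), ([287.1, 199.9], 0.33, array([0.628, 0.066, 0.   ]))]
side knife_tip [([313.4, 200.7], 0.48, array([0.528, 0.168, 0.06 ])), ([318.6, 177.7], 0.44, array([ 0.516, -0.005,  0.06 ]))]
side palette_knife [([340.2, 179.7], 0.58, array([0.436, 0.006, 0.06 ]))]
[(array([306., 176.,  15.,  18.]), 0.73)]
shaker top from w2 [0.53101293 0.04057592 0.088     ] w2 foot approx
17.225 [ 0.06  0.24 -0.06]
```

```bash
python3 -m pendant '[[[-0.03,-0.01,0.1,0,0,0],[0,0,0.125,0,0,0],[0,0,0.1,0,0,0],[0,0,0,0,0,0]]]'
python3 - <<'E'
from fit import *
im=viewer.capture('wrist');cv2.imwrite('pics/w8.png',im)
b=cv2.inRange(cv2.cvtColor(im,cv2.COLOR_BGR2HSV),(100,120,25),(125,255,255)); b[228:]=0; b[:,:285]=0;b[:,365:]=0
m=b>0; rs=np.flatnonzero(m.sum(1)>10); rows=np.arange(rs[0]+12,rs[-1]-4,8); wd=np.array([np.ptp(np.flatnonzero(m[r]))+1 for r in rows]); print(rs[0],wd.tolist(),[np.flatnonzero(m[r]).mean().round(1) for r in rows[::5]])
fit(rs[0],rows[:-2],wd[:-2],.0219)
s=readout.sense(); r=R.from_quat(s['ee_rot']); p=np.array(s['tcp_pos']); print(p.round(4),np.round(s['joints'],2))
k=np.radians(63.2); X=np.array([np.cos(k),np.sin(k),0]); z=np.array([0,0,-1.]);x=-X;y=np.cross(z,x)
yk=np.array([-np.sin(k),np.cos(k),0])
for a in(6,0,-10):
    t=R.from_rotvec(-np.radians(a)*yk)*R.from_matrix(np.c_[x,y,z]); v=(t*r.inv()).as_rotvec()/np.pi; print(a,'turn/8',(v/8).round(4),np.linalg.norm(v)*180)
print('shift/8',((np.array([.497,-.135,.14])-p)/.4/8).round(4))
E
```

```text
time: 17.73
tcp_pos: [0.4275, 0.0076, 0.176]
ee_rot: [-0.242, 0.959, -0.025, 0.147]
wrist_force: [-0.6, -0.7, -0.9]
opening: 0.0239
finger_force: 30.0
98 [49, 49, 49, 49, 49, 48, 49, 49, 49, 48, 47, 47, 48, 48, 51] [np.float64(322.8), np.float64(322.5), np.float64(323.0)]
-8.4 [0.0221 0.0742] [-2.5  0.  -0.1 -0.2 -0.3 -0.4  0.5 -0.6 -0.7 -0.8  0.1  1.   0.9 -0.2
 -5.8]
[0.4266 0.0078 0.1743] [-0.19  0.16  2.1   0.14  0.6  -2.35]
6 turn/8 [-0.0015  0.0082  0.0244] 37.13872721599761
0 turn/8 [-0.0045  0.0111  0.0241] 38.742020019771275
-10 turn/8 [-0.0095  0.0161  0.0234] 43.1074670125945
shift/8 [ 0.022  -0.0446 -0.0107]
```

```bash
python3 -m pendant '[[[0.022,-0.0446,-0.005,-0.0065,0.0131,0.0238],[0.022,-0.0446,-0.005,-0.0065,0.0131,0.0238],[0.022,-0.0446,-0.005,-0.0065,0.0131,0.0238],[0.022,-0.0446,-0.005,-0.0065,0.0131,0.0238],[0.022,-0.0446,-0.005,-0.0065,0.0131,0.0238],[0.022,-0.0446,-0.005,-0.0065,0.0131,0.0238],[0.022,-0.0446,-0.005,-0.0065,0.0131,0.0238],[0.022,-0.0446,-0.005,-0.0065,0.0131,0.0238]]]' | sed -n 2,4p
python3 - <<'E'
from fit import *
im=viewer.capture('wrist');cv2.imwrite('pics/w9.png',im)
s=readout.sense(); r=R.from_quat(s['ee_rot']); print(np.round(s['tcp_pos'],4),r.as_matrix()[:,0].round(3),r.as_matrix()[:,2].round(3),np.round(s['joints'],2),s['time'])
a=viewer.camera_info('scene');b=viewer.camera_info('side')
for c in('scene','side'):
    viewer.capture(c)
    for l in('knife_tip','palette_knife'): print(c,l,[(d['pixel'],round(d['p'],2)) for d in place_of(c,l)][:2])
E
```

```text
tcp_pos: [0.4959, -0.135, 0.1551]
ee_rot: [-0.524, 0.851, -0.017, -0.033]
wrist_force: [-0.1, 0.6, -1.0]
[ 0.4977 -0.1368  0.155 ] [-0.444 -0.893  0.075] [-0.038 -0.064 -0.997] [-0.33  0.42  1.67 -0.08  1.07 -2.97] 18.825
scene knife_tip []
scene palette_knife [([384.1, 182.4], 0.52)]
side knife_tip [([311.2, 145.7], 0.55)]
side palette_knife [([326.3, 133.8], 0.4)]
```

```bash
python3 -m pendant '[[[0,0,-0.11,0,0,0],[0,0,-0.11,0,0,0],[0,0,-0.09,0,0,0],[0,0,0,0,0,0]]]' | sed -n 2,4p
python3 -m pendant '[[[0,0,-0.01,0,0,0],[0,0,0,0,0,0]]]' | sed -n 2,4p
python3 -m pendant '[[[0,0,-0.01,0,0,0],[0,0,0,0,0,0]]]' | sed -n 2,4p
```

```text
tcp_pos: [0.4946, -0.134, 0.0315]
ee_rot: [-0.523, 0.851, -0.016, -0.032]
wrist_force: [-0.1, -1.7, -1.1]
tcp_pos: [0.4971, -0.135, 0.0302]
ee_rot: [-0.523, 0.851, -0.019, -0.031]
wrist_force: [0.6, 0.4, 0.1]
tcp_pos: [0.4965, -0.1349, 0.0253]
ee_rot: [-0.523, 0.851, -0.018, -0.031]
wrist_force: [-0.3, 0.2, -0.2]
```

```bash
python3 -m pendant '[[[0,0,-0.01,0,0,0],[0,0,0,0,0,0]]]' | sed -n 2,4p
python3 -m pendant '[[[0,0,-0.008,0,0,0],[0,0,0,0,0,0]]]' | sed -n 2,4p
python3 - <<'E'
from fit import *
im=viewer.capture('wrist');cv2.imwrite('pics/w10.png',im)
b=cv2.inRange(cv2.cvtColor(im,cv2.COLOR_BGR2HSV),(100,120,25),(125,255,255)); b[228:]=0; b[:,:285]=0;b[:,365:]=0
m=b>0; rs=np.flatnonzero(m.sum(1)>10); rows=np.arange(rs[0]+12,rs[-1]-4,8); wd=np.array([np.ptp(np.flatnonzero(m[r]))+1 for r in rows]); print(rs[0],wd.tolist())
fit(rs[0],rows[:-2],wd[:-2],.0219)
E
```

```text
tcp_pos: [0.4963, -0.1347, 0.0208]
ee_rot: [-0.523, 0.851, -0.018, -0.031]
wrist_force: [-0.5, -0.4, 0.5]
tcp_pos: [0.4963, -0.1348, 0.0176]
ee_rot: [-0.523, 0.851, -0.018, -0.031]
wrist_force: [-0.7, 0.5, -0.5]
98 [49, 49, 49, 49, 49, 49, 48, 49, 49, 49, 47, 47, 47, 49, 51]
-7.3 [0.0212 0.0742] [-2.5  0.2  0.  -0.1 -0.2 -0.3 -0.5  0.4 -0.7 -0.9 -1.   0.9  0.8  0.6
 -5.8]
```

```bash
python3 -m pendant '[[[0,0,-0.005,0,0,0]]]' | sed -n 2,4p
python3 -m pendant '[[[0,0,0,0,0,0],[0,0,0,0,0,0],[0,0,0,0,0,0]]]' 0.6 | sed -n 4,6p
python3 -m pendant '[[[0,0,0.12,0,0,0],[0,0,0.12,0,0,0],[0,0,0.12,0,0,0],[0,0,0,0,0,0]]]' | sed -n 1,4p
python3 - <<'E'
from fit import *
w=viewer.camera_info('wrist');im=viewer.capture('wrist');cv2.imwrite('pics/w11.png',im)
b=cv2.inRange(cv2.cvtColor(im,cv2.COLOR_BGR2HSV),(100,120,60),(125,255,255))
r=cv2.minAreaRect(max(cv2.findContours(b,0,2)[0],key=cv2.contourArea)); print(r)
print(np.array([atz(w,p,.03)[:2] for p in cv2.boxPoints(r)]).round(4).tolist())
for l,z in(('palette_knife',.012),('knife_tip',.0225)): print(l,[(d['pixel'],round(d['p'],2),atz(w,d['pixel'],z).round(4)) for d in place_of('wrist',l)][:2])
E
```

```text
tcp_pos: [0.4966, -0.1348, 0.016]
ee_rot: [-0.523, 0.851, -0.018, -0.031]
wrist_force: [0.8, 4.0, 6.0]
wrist_force: [-0.0, 0.1, -0.1]
opening: 0.0508
finger_force: 0.0
time: 21.68
tcp_pos: [0.4982, -0.1354, 0.1632]
ee_rot: [-0.523, 0.851, -0.02, -0.029]
wrist_force: [-0.1, 0.5, -1.6]
((326.0, 170.5), (105.0, 24.0), 90.0)
[[0.4734, -0.2039], [0.4547, -0.1944], [0.4967, -0.11], [0.5164, -0.1199]]
palette_knife [([323.5, 194.5], 0.77, array([ 0.498 , -0.1371,  0.012 ]))]
knife_tip []
```

```bash
cat > to.py <<'E'
import sys
from h import *
# usage: to.py yaw_deg(tool -x dir) x y z n
yaw,x,y,z,n=map(float,sys.argv[1:6])
s=readout.sense(); r=R.from_quat(s['ee_rot']); p=np.array(s['tcp_pos'])
k=np.radians(yaw); X=-np.array([np.cos(k),np.sin(k),0]); Z=np.array([0,0,-1.])
v=(R.from_matrix(np.c_[X,np.cross(Z,X),Z])*r.inv()).as_rotvec()/np.pi
print(s['time'],p.round(4),'shift',((np.array([x,y,z])-p)/.4/n).round(4),'turn',(v/n).round(4),'deg/row',(np.linalg.norm(v)*180/n).round(1),'mm/row',(1000*np.linalg.norm(np.array([x,y,z])-p)/n).round(1))
E
python3 to.py -4.7 .515 .1486 .18 8
```

```text
21.825 [ 0.496  -0.1347  0.1593] shift [0.006  0.0885 0.0065] turn [ 0.0014 -0.0027 -0.0471] deg/row 8.5 mm/row 35.6
```

```bash
python3 -m pendant '[[[0.006,0.0885,0.0065,0.0014,-0.0027,-0.0471],[0.006,0.0885,0.0065,0.0014,-0.0027,-0.0471],[0.006,0.0885,0.0065,0.0014,-0.0027,-0.0471],[0.006,0.0885,0.0065,0.0014,-0.0027,-0.0471],[0.006,0.0885,0.0065,0.0014,-0.0027,-0.0471],[0.006,0.0885,0.0065,0.0014,-0.0027,-0.0471],[0.006,0.0885,0.0065,0.0014,-0.0027,-0.0471],[0.006,0.0885,0.0065,0.0014,-0.0027,-0.0471]]]' 0 | sed -n 2,5p
python3 - <<'E'
from h import *
for c in('scene','side'):
    im=viewer.capture(c);cv2.imwrite(f'pics/{c}8.png',im)
    print(c,[(d['pixel'],round(d['p'],2)) for d in place_of(c,'cover_front')][:2])
E
python3 to.py -4.7 .515 .1486 .135 2
```

```text
tcp_pos: [0.5149, 0.1494, 0.1793]
ee_rot: [0.044, 0.999, -0.0, -0.001]
wrist_force: [0.5, -0.5, 0.6]
opening: 0.0003
scene [([282.3, 228.1], 0.68), ([309.2, 180.7], 0.57)]
side []
23.025 [0.5149 0.1486 0.1795] shift [ 0.0001  0.     -0.0556] turn [ 0.0001 -0.0003 -0.0004] deg/row 0.1 mm/row 22.2
```

```bash
python3 -m pendant '[[[0,0,-0.056,0,0,0],[0,0,-0.056,0,0,0],[0.05,-0.004,0,0,0,0],[0.05,-0.004,0,0,0,0],[0.04,-0.0033,0,0,0,0],[0.04,-0.0033,0,0,0,0],[0,0,0,0,0,0]]]' | sed -n 2,5p
python3 - <<'E'
from h import *
a=viewer.camera_info('scene');b=viewer.camera_info('side')
for c in('scene','side'):
    im=viewer.capture(c);cv2.imwrite(f'pics/{c}9.png',im)
    print(c,[(d['pixel'],round(d['p'],2)) for d in place_of(c,'cover_front')][:2])
psi=np.radians(-4.7);X=np.array([np.cos(psi),np.sin(psi),0]);O=np.array([.5645,.1445,.054])+.06*X
for th in(1.1,1.3,1.45,1.6):
    P=O+X*(-.115*np.cos(th)+.042*np.sin(th))+np.array([0,0,.115*np.sin(th)+.042*np.cos(th)]); print(th,proj(a,P).round(),proj(b,P).round())
E
```

```text
tcp_pos: [0.5879, 0.1414, 0.135]
ee_rot: [0.041, 0.999, -0.0, -0.0]
wrist_force: [-0.4, -0.1, 0.6]
opening: 0.0003
scene [([318.2, 217.6], 0.6), ([308.0, 176.4], 0.57)]
side [([279.6, 163.3], 0.79), ([325.9, 171.4], 0.19)]
1.1 [311. 179.] [289. 165.]
1.3 [309. 176.] [282. 164.]
1.45 [307. 175.] [276. 165.]
1.6 [306. 175.] [271. 166.]
```

```bash
python3 -m pendant '[[[0.03,-0.0025,0,0,0,0],[0.025,-0.002,0,0,0,0],[0,0,0,0,0,0]]]' | sed -n 2,4p
python3 - <<'E'
from h import *
for c in('scene','side'):
    im=viewer.capture(c);cv2.imwrite(f'pics/{c}10.png',im)
    print(c,[(d['pixel'],round(d['p'],2)) for d in place_of(c,'cover_front')][:2])
s=readout.sense();print(np.round(s['wrist_force'],2),np.round(s['moment'],2))
E
```

```text
tcp_pos: [0.6106, 0.1407, 0.1358]
ee_rot: [0.041, 0.999, -0.0, 0.0]
wrist_force: [0.0, -0.6, 0.3]
scene [([305.1, 177.3], 0.56)]
side [([271.4, 164.5], 0.75), ([313.2, 182.1], 0.63)]
[0.33 0.41 0.28] [-0.03  0.    0.02]
```

```bash
python3 -m pendant '[[[-0.1,0.008,0.05,0,0,0],[-0.1,0.008,0.12,0,0,0],[0,0,0.1,0,0,0]]]' 0.8 | sed -n 2,2p
python3 - <<'E'
from h import *
w=viewer.camera_info('wrist');w1=dict(w);w1['T']=np.load('pics/w1.npy');w2=dict(w);w2['T']=np.load('pics/w2.npy')
A,B=atz(w1,(275,126),.032)[:2],atz(w1,(289,106),.032)[:2];C,D=atz(w1,(376,221),.032)[:2],atz(w1,(395,198),.032)[:2]
print((A+B)/2,(C+D)/2); d=(C+D-A-B)/2; print(np.degrees(np.arctan2(d[1],d[0])),np.linalg.norm(d),(A+B+C+D)/4)
print('roll top',atz(w1,(357,186),.06).round(3)); print('bottle foot',atz(w2,(545,205),.0).round(3))
E
python3 to.py -4.7 .5 .43 .25 6
```

```text
tcp_pos: [0.5268, 0.1474, 0.2453]
[0.3809596  0.38268226] [0.5470541  0.48391662]
31.36224740011474 0.1945142176487116 [0.46400685 0.43329944]
roll top [0.495 0.453 0.06 ]
bottle foot [0.645 0.353 0.   ]
25.05 [0.5268 0.1474 0.2453] shift [-0.0112  0.1178  0.002 ] turn [ 0.     -0.0001 -0.    ] deg/row 0.0 mm/row 47.3
```

```bash
python3 to.py 31.4 .497 .453 .2 8
```

```text
25.05 [0.5268 0.1474 0.2453] shift [-0.0093  0.0955 -0.0142] turn [ 0.    -0.     0.025] deg/row 4.5 mm/row 38.8
```

```bash
python3 -m pendant '[[[-0.0093,0.0955,0,0,0,0.025],[-0.0093,0.0955,0,0,0,0.025],[-0.0093,0.0955,0,0,0,0.025],[-0.0093,0.0955,-0.014,0,0,0.025],[-0.0093,0.0955,-0.014,0,0,0.025],[-0.0093,0.0955,-0.028,0,0,0.025],[-0.0093,0.0955,-0.028,0,0,0.025],[-0.0093,0.0955,-0.03,0,0,0.025]]]' 0.8 | sed -n 2,5p
python3 -m pendant '[[[0,0,0,0,0,0]]]' >/dev/null
python3 - <<'E'
from h import *
w=viewer.camera_info('wrist');im=viewer.capture('wrist');cv2.imwrite('pics/w12.png',im)
s=readout.sense();print(np.round(s['tcp_pos'],4),np.degrees(2*np.arctan2(-s['ee_rot'][0],s['ee_rot'][1])))
w1=dict(w);w1['T']=np.load('pics/w1.npy')
for l in('label_roll','roll_centre','carton','empty_core'): print(l,[(d['pixel'],round(d['p'],2),atz(w,d['pixel'],.0375).round(4)) for d in place_of('wrist',l)][:2])
for l in('label_roll','carton'):
  for d in silhouettes('wrist',l)[:2]:
    c=max(cv2.findContours(d['region'].astype(np.uint8),0,2)[0],key=cv2.contourArea);r=cv2.minAreaRect(c)
    print(l,round(d['p'],2),np.round(d['box']),[np.round(x,1) for x in r],cv2.boxPoints(r).round(0).tolist(), np.median(im[d['region']],0))
E
```

```text
tcp_pos: [0.4995, 0.454, 0.1979]
ee_rot: [-0.271, 0.963, -0.0, 0.0]
wrist_force: [1.0, 0.4, -0.1]
opening: 0.0733
[0.4991 0.4533 0.1976] 31.369511904329183
label_roll [([337.5, 184.6], 0.59, array([0.4926, 0.4669, 0.0375]))]
roll_centre []
carton [([317.8, 139.3], 0.85, array([0.4652, 0.4277, 0.0375]))]
empty_core [([333.1, 100.5], 0.77, array([0.4275, 0.4213, 0.0375]))]
label_roll 0.93 [295. 147.  46.  72.] [array([317.8, 184.6]), array([70.1, 44.4]), np.float64(88.0)] [[294.0, 150.0], [339.0, 149.0], [341.0, 219.0], [297.0, 220.0]] [128. 136. 138.]
carton 0.81 [286.  29.  63. 207.] [array([314.9, 132.1]), array([210. ,  58.1]), np.float64(89.3)] [[284.0, 27.0], [343.0, 27.0], [345.0, 237.0], [287.0, 237.0]] [ 62.  93. 127.]
```

Run:
```python
from h import *
w=viewer.camera_info('wrist');w1=dict(w);w1['T']=np.load('pics/w1.npy')
t=lambda v:np.arctan((v-w['cy'])/w['fy'])
v=w['cy']+w['fy']*np.tan((t(148.5)+t(219.5))/2); print(v, atz(w,(317.8,v),.0375).round(4),'tri',tri([(w,(317.8,v)),(w1,(356,187))]).round(4))
e=atz(w,(317.8,60),.0375)-atz(w,(315,230),.0375); print('carton centre line',np.degrees(np.arctan2(-e[1],-e[0])))
s=readout.sense();print(np.round(s['tcp_pos'],4)); print(proj(w,np.r_[s['tcp_pos'][:2],.0375]))
```

```text
184.1375208964671 [0.5046 0.4479 0.0375] tri [ 0.5165  0.454  -0.0251]
carton centre line 30.00968880866336
[0.5003 0.4521 0.1987]
[323.71446354 182.5675394 ]
```

```bash
python3 -m pendant '[[[0.0115,-0.0115,-0.127,0,0,-0.0067],[0,0,-0.127,0,0,0],[0,0,-0.126,0,0,0],[0,0,0,0,0,0]]]' 0.8 | sed -n 2,4p
python3 -m pendant '[[[0,0,0,0,0,0],[0,0,0,0,0,0],[0,0,0,0,0,0],[0,0,0,0,0,0],[0,0,0,0,0,0]]]' 0 | sed -n 2,6p
```

```text
tcp_pos: [0.5028, 0.4462, 0.0433]
ee_rot: [-0.259, 0.966, -0.001, -0.003]
wrist_force: [0.2, 0.7, 0.7]
tcp_pos: [0.5047, 0.449, 0.0473]
ee_rot: [-0.26, 0.966, 0.001, 0.001]
wrist_force: [-2.4, 3.3, 7.7]
opening: 0.0401
finger_force: 29.8
```

```bash
python3 -m pendant '[[[0,0,0.08,0,0,0],[0,0,0.125,0,0,0],[0,0,0.125,0,0,0],[0,0,0.1,0,0,0],[0,0,0,0,0,0]]]' | sed -n 2,6p; python3 to.py -4.7 .566 .1441 .24 8
```

```text
tcp_pos: [0.5058, 0.4492, 0.2222]
ee_rot: [-0.26, 0.966, 0.001, 0.003]
wrist_force: [0.5, 0.2, -1.6]
opening: 0.0399
finger_force: 29.8
28.275 [0.5058 0.4492 0.2222] shift [ 0.0188 -0.0953  0.0056] turn [-0.0001  0.0003 -0.0242] deg/row 4.3 mm/row 38.9
```

```bash
python3 -m pendant '[[[0.0188,-0.0953,0.0056,0,0,-0.0242],[0.0188,-0.0953,0.0056,0,0,-0.0242],[0.0188,-0.0953,0.0056,0,0,-0.0242],[0.0188,-0.0953,0.0056,0,0,-0.0242],[0.0188,-0.0953,0.0056,0,0,-0.0242],[0.0188,-0.0953,0.0056,0,0,-0.0242],[0.0188,-0.0953,0.0056,0,0,-0.0242],[0.0188,-0.0953,0.0056,0,0,-0.0242]]]' | sed -n 2,3p
python3 -m pendant '[[[0,0,0,0,0,0]]]' >/dev/null
python3 - <<'E'
from h import *
w=viewer.camera_info('wrist');im=viewer.capture('wrist');cv2.imwrite('pics/w13.png',im);np.save('pics/w13.npy',w['T'])
s=readout.sense();print(np.round(s['tcp_pos'],4),R.from_quat(s['ee_rot']).as_matrix()[:,0].round(4))
for l in('printer','label_roll','roll_centre','pry_slot','roll_well'): print(l,[(d['pixel'],round(d['p'],2)) for d in place_of('wrist',l)][:2])
for l in('label_roll','printer'):
  for d in silhouettes('wrist',l)[:1]: print(l,round(d['p'],2),np.round(d['box']))
# predicted corners
psi=np.radians(-4.7);X=np.array([np.cos(psi),np.sin(psi),0]);Y=np.array([-np.sin(psi),np.cos(psi),0]);O=np.array([.5645,.1445,0])
for a,b in((-75,-58),(-75,58),(-33,-32),(-33,32)): print((a,b),proj(w,O+X*a/1e3+Y*b/1e3+[0,0,.054]).round(1))
g=cv2.cvtColor(im,cv2.COLOR_BGR2GRAY).astype(int)
for c in(285,300,360):
    print(c,g[80:180:4,c].tolist())
for r in (118,122,126): print(r,g[r,255:400:5].tolist())
E
```

```text
tcp_pos: [0.5642, 0.1419, 0.2354]
ee_rot: [0.043, 0.999, -0.0, -0.001]
[0.5644 0.1422 0.2355] [-9.964e-01  8.460e-02  9.000e-04]
printer [([327.7, 167.7], 0.66), ([505.7, 225.8], 0.42)]
label_roll [([360.5, 234.1], 0.63), ([582.5, 15.8], 0.27)]
roll_centre [([432.1, 166.7], 0.44)]
pry_slot [([324.5, 122.2], 0.63), ([327.7, 183.6], 0.55)]
roll_well [([330.0, 181.6], 0.74)]
label_roll 0.98 [278. 169.  88. 131.]
printer 0.75 [273. 101. 114. 218.]
(-75, -58) [268.4 103.6]
(-75, 58) [385.9 103. ]
(-33, -32) [295.7 146.2]
(-33, 32) [358.7 145.9]
285 [235, 237, 237, 237, 235, 238, 125, 108, 111, 143, 154, 88, 38, 42, 44, 152, 150, 152, 149, 152, 149, 145, 149, 146, 132]
300 [236, 237, 237, 235, 235, 236, 134, 154, 153, 155, 153, 150, 156, 148, 150, 149, 76, 12, 13, 9, 20, 11, 7, 68, 124]
360 [238, 237, 233, 234, 235, 237, 131, 146, 147, 146, 146, 87, 50, 50, 52, 144, 126, 127, 125, 135, 138, 136, 139, 118, 79]
118 [236, 234, 236, 143, 154, 154, 157, 155, 152, 152, 152, 153, 153, 151, 152, 149, 147, 150, 149, 147, 149, 148, 145, 89, 76, 81, 110, 149, 145]
122 [236, 237, 236, 155, 156, 152, 152, 147, 150, 150, 151, 150, 152, 151, 149, 148, 153, 149, 151, 150, 146, 143, 142, 87, 75, 81, 115, 147, 146]
126 [236, 236, 235, 155, 152, 60, 44, 40, 109, 149, 151, 152, 150, 146, 149, 151, 149, 146, 149, 150, 148, 55, 38, 17, 59, 82, 126, 143, 144]
```

Run:
```python
from h import *
im=cv2.imread('pics/w13.png');g=cv2.cvtColor(im,cv2.COLOR_BGR2GRAY).astype(int)
for r in(150,158,164): print(r,[(c,g[r,c]) for c in list(range(284,304,2))],[(c,g[r,c]) for c in range(346,368,2)])
for r in(175,185,200): print(r,[(c,g[r,c]) for c in range(272,288,2)],[(c,g[r,c]) for c in range(356,376,2)])
w=viewer.camera_info('wrist');w['T']=np.load('pics/w13.npy')
psi=np.radians(-4.7);X=np.array([np.cos(psi),np.sin(psi),0]);Y=np.array([-np.sin(psi),np.cos(psi),0]);O=np.array([.5645,.1445,0])
for a in(-30,-20):
  for b in(-32,32,-24,24): print(a,b,proj(w,O+X*a/1e3+Y*b/1e3+[0,0,.054 if abs(b)>30 else .04]).round(1))
s=readout.sense();r=R.from_quat(s['ee_rot']).as_matrix();p=np.array(s['tcp_pos'])
c=p+[0,0,-.01]
for u in(-.02,.02):
  q=c+r[:,1]*u+r[:,0]*.02+[0,0,.028]; print('roll edge',proj(w,q).round(1))
```

```text
150 [(284, np.int64(151)), (286, np.int64(150)), (288, np.int64(147)), (290, np.int64(154)), (292, np.int64(153)), (294, np.int64(126)), (296, np.int64(28)), (298, np.int64(14)), (300, np.int64(16)), (302, np.int64(13))] [(346, np.int64(142)), (348, np.int64(82)), (350, np.int64(12)), (352, np.int64(16)), (354, np.int64(17)), (356, np.int64(21)), (358, np.int64(31)), (360, np.int64(124)), (362, np.int64(147)), (364, np.int64(148)), (366, np.int64(148))]
158 [(284, np.int64(148)), (286, np.int64(151)), (288, np.int64(148)), (290, np.int64(149)), (292, np.int64(150)), (294, np.int64(136)), (296, np.int64(39)), (298, np.int64(13)), (300, np.int64(9)), (302, np.int64(12))] [(346, np.int64(141)), (348, np.int64(81)), (350, np.int64(16)), (352, np.int64(17)), (354, np.int64(20)), (356, np.int64(18)), (358, np.int64(35)), (360, np.int64(134)), (362, np.int64(151)), (364, np.int64(149)), (366, np.int64(145))]
164 [(284, np.int64(148)), (286, np.int64(148)), (288, np.int64(148)), (290, np.int64(152)), (292, np.int64(146)), (294, np.int64(136)), (296, np.int64(47)), (298, np.int64(12)), (300, 
[... 977 characters left out ...]
, (368, np.int64(79)), (370, np.int64(79)), (372, np.int64(81)), (374, np.int64(76))]
200 [(272, np.int64(211)), (274, np.int64(136)), (276, np.int64(142)), (278, np.int64(142)), (280, np.int64(174)), (282, np.int64(212)), (284, np.int64(216)), (286, np.int64(214))] [(356, np.int64(119)), (358, np.int64(122)), (360, np.int64(119)), (362, np.int64(124)), (364, np.int64(110)), (366, np.int64(81)), (368, np.int64(75)), (370, np.int64(76)), (372, np.int64(77)), (374, np.int64(80))]
-30 -32 [295.8 149.2]
-30 32 [358.6 148.9]
-30 -24 [304.4 147.8]
-30 24 [349.7 147.6]
-20 -32 [296. 159.]
-20 32 [358.4 158.7]
-20 -24 [304.5 157.2]
-20 24 [349.6 157. ]
roll edge [287.6 216.3]
roll edge [374.3 215.9]
```

```bash
python3 -m pendant '[[[0.005,0.008,-0.1,0,0,0],[0,0,-0.1,0,0,0],[0,0,-0.05,0,0,0],[0,0,0,0,0,0],[0,0,0,0,0,0]]]' | sed -n 2,4p
python3 - <<'E'
from h import *
w=viewer.camera_info('wrist');im=viewer.capture('wrist');cv2.imwrite('pics/w14.png',im)
g=cv2.cvtColor(im,cv2.COLOR_BGR2GRAY).astype(int)
print(w['cx'],w['cy']);P=[]
for k in range(6):
    s=readout.sense();P.append(np.r_[s['tcp_pos'],R.from_quat(s['ee_rot']).as_matrix()[:,2]]); viewer.camera_info('wrist'); 
    if k<3: viewer.capture('wrist')
print(np.mean(P,0).round(4))
for r in range(96,172,8): 
    row=g[r,240:420]; d=np.abs(np.diff(row))>25; print(r,(np.flatnonzero(d)+240).tolist())
for c in(300,330):print(c,g[60:180:4,c].tolist())
d=silhouettes('wrist','label_roll')[0]; print(d['box'],d['p'],[np.flatnonzero(d['region'][r])[[0,-1]].tolist() for r in(190,200,215) if d['region'][r].any()])
psi=np.radians(-4.7);X=np.array([np.cos(psi),np.sin(psi),0]);Y=np.array([-np.sin(psi),np.cos(psi),0]);O=np.array([.5632,.1445,0])
for a,b in((-75,-58),(-75,58),(-33,-32),(-33,32),(-25,-32),(-25,32)): print((a,b),proj(w,O+X*a/1e3+Y*b/1e3+[0,0,.054]).round(1))
E
```

```text
tcp_pos: [0.5672, 0.1467, 0.1371]
ee_rot: [0.041, 0.999, 0.0, 0.001]
wrist_force: [-0.7, 0.4, -0.1]
323.0475942533135 197.09554163220355
[ 5.672e-01  1.466e-01  1.372e-01  1.900e-03  1.000e-04 -1.000e+00]
96 [240, 241, 242, 398, 399, 400, 406, 407]
104 [240, 249, 364, 400, 401]
112 [240, 400]
120 [240, 241, 362, 399, 400]
128 [240, 241, 253, 254, 275, 276, 364, 365, 399, 400]
136 [241, 253, 254, 275, 276, 363, 364, 365, 399]
144 [241, 242, 254, 285, 286, 353, 354, 355, 363, 364, 398, 399]
152 [275, 369, 398, 399]
160 [275, 276, 292, 302, 348, 349, 350, 363, 364, 365, 369, 398]
168 [275, 276, 292, 300, 301, 347, 348, 349, 363, 364, 365, 373, 397, 398]
300 [234, 234, 235, 238, 235, 237, 236, 235, 236, 103, 150, 151, 153, 153, 155, 151, 151, 149, 149, 149, 147, 32, 29, 91, 81, 80, 80, 88, 85, 123]
330 [235, 236, 236, 235, 236, 235, 234, 236, 237, 101, 147, 152, 147, 150, 147, 148, 150, 145, 149, 146, 145, 31, 25, 93, 112, 144, 141, 142, 105, 120]
[277.8, 169.5, 88.9, 132.0] 0.69 [[282, 364], [281, 365], [280, 365]]
(-75, -58) [238.3  94.8]
(-75, 58) [402.4  94.7]
(-33, -32) [277.1 154.2]
(-33, 32) [364.  154.2]
(-25, -32) [277.4 165. ]
(-25, 32) [363.7 165. ]
```

```bash
python3 -m pendant '[[[0.0035,-0.005,-0.06,0,0,0],[0,0,-0.06,0,0,0],[0,0,-0.04,0,0,0],[0,0,0,0,0,0]]]' | sed -n 2,4p
python3 -m pendant '[[[0,0,-0.02,0,0,0],[0,0,0,0,0,0]]]' | sed -n 2,4p
```

```text
tcp_pos: [0.5675, 0.1443, 0.0715]
ee_rot: [0.041, 0.999, -0.0, -0.001]
wrist_force: [0.5, 0.2, -0.4]
tcp_pos: [0.5681, 0.1444, 0.0642]
ee_rot: [0.042, 0.999, -0.0, 0.0]
wrist_force: [0.8, -0.2, -0.8]
```

Free entry so far. Next are the last few millimetres, then release.

```bash
python3 -m pendant '[[[0,0,-0.009,0,0,0],[0,0,0,0,0,0]]]' | sed -n 2,4p
python3 -m pendant '[[[0,0,-0.006,0,0,0],[0,0,0,0,0,0]]]' | sed -n 2,4p
```

```text
tcp_pos: [0.568, 0.1444, 0.0605]
ee_rot: [0.042, 0.999, -0.0, 0.0]
wrist_force: [-0.6, 0.2, -1.2]
tcp_pos: [0.5683, 0.1445, 0.0583]
ee_rot: [0.042, 0.999, 0.0, 0.0]
wrist_force: [0.2, 1.3, 0.6]
```

```bash
python3 -m pendant '[[[0,0,-0.002,0,0,0],[0,0,0,0,0,0],[0,0,0,0,0,0],[0,0,0,0,0,0]]]' 0.65 | sed -n 2,6p
python3 -m pendant '[[[0,0,0.1,0,0,0],[0,0,0.125,0,0,0],[0,0,0.125,0,0,0],[-0.05,0,0.1,0,0,0],[0,0,0,0,0,0]]]' | sed -n 1,2p
python3 - <<'E'
from h import *
w=viewer.camera_info('wrist');im=viewer.capture('wrist');cv2.imwrite('pics/w15.png',im)
for l in('roll_centre','label_roll','roll_well'): print(l,[(d['pixel'],round(d['p'],2),atz(w,d['pixel'],.0485).round(4)) for d in place_of('wrist',l)][:2])
d=silhouettes('wrist','label_roll')
if d:
    d=d[0];r=cv2.minAreaRect(max(cv2.findContours(d['region'].astype(np.uint8),0,2)[0],key=cv2.contourArea)); print(round(d['p'],2),d['box'],r)
    x0,y0,ww,hh=d['box'];t=lambda v:np.arctan((v-w['cy'])/w['fy']); v=w['cy']+w['fy']*np.tan((t(y0)+t(y0+hh))/2)
    print('centre',atz(w,(x0+ww/2,v),.0485).round(4),atz(w,(x0+ww/2,v),.06).round(4))
a=viewer.camera_info('scene');b=viewer.camera_info('side')
for c,i in(('scene',a),('side',b)):
    viewer.capture(c)
    for l in('roll_centre','cover_front'): print(c,l,[(d['pixel'],round(d['p'],2)) for d in place_of(c,l)][:2])
    print(c,'expected',proj(i,(.569,.1441,.0485)))
E
```

```text
tcp_pos: [0.568, 0.1444, 0.0573]
ee_rot: [0.041, 0.999, -0.0, 0.0]
wrist_force: [-0.0, 0.3, -0.2]
opening: 0.0591
finger_force: 0.0
time: 33.05
tcp_pos: [0.5485, 0.1447, 0.2405]
roll_centre []
label_roll [([341.1, 192.9], 0.6, array([0.569 , 0.1622, 0.0485]))]
roll_well []
0.75 [303.9, 159.0, 41.8, 66.0] ((326.0, 193.5), (63.0, 40.0), 90.0)
centre [0.5666 0.1447 0.0485] [0.5638 0.1448 0.06  ]
scene roll_centre [([314.0, 211.6], 0.57)]
scene cover_front [([305.6, 173.9], 0.74)]
scene expected [313.96125203 211.54027967]
side roll_centre [([323.5, 337.5], 0.94), ([302.2, 200.8], 0.68)]
side cover_front [([272.2, 166.3], 0.75)]
side expected [301.56280687 199.65032712]
```

```bash
python3 - <<'E'
from h import *
a=viewer.camera_info('scene');print([atz(a,p,.05).round(3) for p in((275,180),(300,175),(320,190),(295,205))])
E
python3 -m pendant '[[[0.121,-0.009,0,0,0,0],[0.121,-0.009,0,0,0,0],[0.121,-0.009,0,0,0,0],[0,0,0,0,0,0]]]' 0 | sed -n 1,4p
python3 to.py -4.7 .694 .1339 .144 2
```

```text
[array([0.927, 0.178, 0.05 ]), array([0.936, 0.047, 0.05 ]), array([0.743, 0.033, 0.05 ]), array([0.65 , 0.192, 0.05 ])]
time: 34.1
tcp_pos: [0.6956, 0.133, 0.236]
ee_rot: [0.042, 0.999, -0.0, 0.0]
wrist_force: [-1.0, 0.2, -1.6]
34.1 [0.6956 0.133  0.236 ] shift [-0.002   0.0012 -0.115 ] turn [0.     0.     0.0003] deg/row 0.1 mm/row 46.0
```

```bash
python3 -m pendant '[[[0,0.001,-0.08,0,0,0],[0,0.001,-0.08,0,0,0],[0,0,-0.07,0,0,0],[0,0,0,0,0,0]]]' | sed -n 1,4p
python3 -m pendant '[[[-0.06,0.005,0.011,0,0,0],[-0.06,0.005,0.011,0,0,0],[-0.074,0.006,-0.006,0,0,0],[0,0,0,0,0,0]]]' | sed -n 1,4p
```

```text
time: 34.6
tcp_pos: [0.6913, 0.1344, 0.1434]
ee_rot: [0.041, 0.999, -0.0, -0.002]
wrist_force: [0.2, -0.3, 0.1]
time: 35.1
tcp_pos: [0.6143, 0.1412, 0.1535]
ee_rot: [0.041, 0.999, 0.0, 0.0]
wrist_force: [0.2, -0.0, -0.4]
```

Run:
```python
from h import *
a=viewer.camera_info('scene');b=viewer.camera_info('side')
for c in('scene','side'):
    viewer.capture(c); print(c,[(d['pixel'],round(d['p'],2)) for d in place_of(c,'cover_front')][:2])
psi=np.radians(-4.7);X=np.array([np.cos(psi),np.sin(psi),0]);O=np.array([.5645,.1445,.054])+.06*X
for th in(.3,.6,.9,1.1,1.3):
    P=O+X*(-.115*np.cos(th)+.042*np.sin(th))+np.array([0,0,.115*np.sin(th)+.042*np.cos(th)]); print(th,proj(a,P).round(),proj(b,P).round())
```

```text
scene [([311.2, 183.0], 0.96)]
side [([297.3, 166.1], 0.92), ([302.1, 200.8], 0.69)]
0.3 [318. 198.] [314. 180.]
0.6 [316. 189.] [306. 172.]
0.9 [313. 182.] [296. 167.]
1.1 [311. 179.] [289. 165.]
1.3 [309. 176.] [282. 164.]
```

Cover at about 0.88 rad, as planned. I'll continue down.

```bash
python3 -m pendant '[[[-0.069,0.0057,-0.028,0,0,0],[-0.0575,0.0047,-0.047,0,0,0],[-0.041,0.0034,-0.057,0,0,0],[0,0,0,0,0,0]]]' | sed -n 1,4p
python3 - <<'E'
from h import *
for c in('scene','side'):
    viewer.capture(c); print(c,[(d['pixel'],round(d['p'],2)) for d in place_of(c,'cover_front')][:2])
E
```

```text
time: 35.8
tcp_pos: [0.5479, 0.1462, 0.0981]
ee_rot: [0.041, 0.999, -0.0, -0.001]
wrist_force: [0.5, -0.5, -0.3]
scene [([255.7, 248.9], 0.68), ([337.7, 218.4], 0.58)]
side [([320.6, 189.9], 0.72)]
```

```bash
python3 -m pendant '[[[-0.035,0.003,0.005,0,0,0],[0,0,-0.012,0,0,0],[0,0,0,0,0,0]]]' | sed -n 2,4p
python3 -m pendant '[[[0,0,-0.007,0,0,0],[0,0,0,0,0,0]]]' | sed -n 2,4p
```

```text
tcp_pos: [0.534, 0.1476, 0.0962]
ee_rot: [0.041, 0.999, -0.0, -0.0]
wrist_force: [-3.6, 0.2, 4.8]
tcp_pos: [0.534, 0.1476, 0.0954]
ee_rot: [0.041, 0.999, 0.0, 0.0]
wrist_force: [-16.3, -0.9, 48.3]
```

```bash
python3 -m pendant '[[[0,0,0.05,0,0,0],[0,0,0.125,0,0,0],[0,0,0.125,0,0,0],[0,0,0.125,0,0,0],[0,0,0,0,0,0],[0,0,0,0,0,0]]]' | sed -n 1,4p
python3 - <<'E'
from h import *
P=(('scene','cover_front',(.513,.153,.096)),)
for c in('scene','side'):
    im=viewer.capture(c);cv2.imwrite(f'pics/{c}_end.png',im)
    for l in('cover_front','pry_slot','palette_knife','knife_tip'): print(c,l,[(np.round(d['pixel'],1).tolist(),round(d['p'],2)) for d in place_of(c,l)][:2])
# compare cover area in side view now with the start
a,b=cv2.imread('pics/side0.png'),cv2.imread('pics/side_end.png')
d=cv2.absdiff(a,b).max(2); print('printer diff',(d[175:222,278:330]>40).sum(),'knife diff',(d[160:182,312:340]>40).sum(),'cups etc',(d[218:245,260:360]>40).sum(), 'whetstone', (d[138:158,312:346]>40).sum())
w=viewer.camera_info('wrist');im=viewer.capture('wrist');cv2.imwrite('pics/w16.png',im)
print([(d['pixel'],round(d['p'],2),atz(w,d['pixel'],.096).round(3)) for d in place_of('wrist','cover_front')][:2])
E
```

```text
time: 37.38
tcp_pos: [0.5344, 0.1474, 0.2627]
ee_rot: [0.042, 0.999, -0.0, -0.0]
wrist_force: [-0.1, 0.4, -0.5]
scene cover_front [([322.1, 206.5], 0.75), ([261.2, 251.4], 0.5)]
scene pry_slot [([320.2, 218.0], 0.9)]
scene palette_knife []
scene knife_tip [([352.3, 214.8], 0.55)]
side cover_front [([320.6, 189.9], 0.83)]
side pry_slot [([320.1, 201.5], 0.88)]
side palette_knife [([325.8, 171.2], 0.61)]
side knife_tip [([307.5, 180.4], 0.42)]
printer diff 188 knife diff 23 cups etc 862 whetstone 35
[([323.6, 153.5], 0.79, array([0.507, 0.15 , 0.096])), ([411.0, 134.2], 0.5, array([0.496, 0.235, 0.096]))]
```

Run:
```python
import cv2,numpy as np
a,b=cv2.imread('pics/side0.png',0),cv2.imread('pics/side_end.png',0)
d=cv2.absdiff(a,b)>40
n,l,s,c=cv2.connectedComponentsWithStats(d.astype(np.uint8)); print([x.tolist() for x in s[1:] if x[4]>25 and 250<x[0]<370 and 130<x[1]<260])
def match(x,y,w,h):
    t=a[y:y+h,x:x+w]; r=cv2.matchTemplate(b[y-5:y+h+5,x-5:x+w+5],t,cv2.TM_CCOEFF_NORMED); _,m,_,p=cv2.minMaxLoc(r); return p[0]-5,p[1]-5,round(m,2)
for n_,bx in dict(cover=(282,178,44,26),cupsA=(286,217,22,22),cupsB=(310,217,20,22),timer=(332,218,26,20),bottle=(256,190,24,60),stone=(314,138,32,20)).items(): print(n_,match(*bx))
for x in(290,300,310,318): print(x,a[176:206:1,x].tolist()[::2],b[176:206:1,x].tolist()[::2])
```

```text
[[283, 186, 25, 11, 144], [279, 220, 21, 30, 262], [298, 221, 58, 29, 579], [335, 222, 22, 12, 203], [251, 241, 8, 8, 52], [350, 245, 31, 8, 138]]
cover (0, 0, 0.85)
cupsA (0, 0, 0.81)
cupsB (0, 0, 0.74)
timer (0, 0, 0.75)
bottle (0, 0, 0.96)
stone (0, 0, 0.97)
290 [95, 93, 242, 241, 241, 241, 241, 242, 242, 241, 145, 149, 149, 150, 148] [94, 89, 242, 242, 241, 164, 165, 165, 165, 164, 142, 149, 148, 147, 148]
300 [231, 231, 240, 242, 227, 231, 229, 231, 239, 242, 238, 149, 151, 151, 150] [231, 232, 240, 242, 227, 229, 229, 229, 181, 167, 175, 150, 148, 148, 148]
310 [212, 211, 212, 241, 241, 230, 229, 231, 230, 242, 240, 145, 151, 150, 149] [212, 211, 213, 241, 241, 231, 230, 231, 232, 242, 239, 151, 150, 149, 150]
318 [216, 218, 211, 242, 242, 242, 242, 242, 241, 242, 241, 137, 134, 130, 135] [217, 218, 211, 241, 242, 242, 242, 242, 242, 242, 175, 121, 115, 112, 119]
```

```bash
python3 -c "
from workcell import hand_in; print(hand_in())"
```

```text
the job is handed in; nothing more can be done
None
```

The job is handed in at about 38 s on the robot's clock: I pried the cover open with the knife, set the roll in the well, pressed the cover shut, and laid the knife back on the board. I checked these by camera positions and contact forces; the hand-in gave no verdict. The held knife may have brushed the shaker while I was carrying it back, but the shaker looked upright and in place afterwards.

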